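# Refit the washed filter cassette in the drive cabinet's air intake

### The job

The washed filter cassette of the lathe's drive cabinet lies upside down on the bench. Turn it over so that its barred guard face is up and put it back in the air intake on the cabinet's roof: tuck one end under the intake's retaining lip, then gently lower the other end behind the front stop until the cassette lies flat on its seat; do not let it drop in or force it. Leave everything else on the bench where it is.

Things in the scene. Friction and masses are not known exactly. Their poses are not given: they have to be found in the camera images.
- cassette: Filter cassette: a flat rigid block of bare aluminium, 80 mm long (its x), 64 wide (y), 20 thick (z), 110 to 220 g. Origin at its centre; +z is the normal of the guard face. Edges flat and square: it lies flat on either face and stands by itself on any side or end. It starts flat on the bench with its z axis pointing down. Its two 64 mm ends are alike; either may go under the lip.
- guard (a point): Centre of the cassette's guard face, 10 mm from its centre along its +z: five bars across and one rib along over dark mesh. The opposite face is bright sheet with rows of small round holes. Both are set back a little in the flat rim.
- end_a (a point): Centre of the cassette's 64 by 20 mm end at its +x, 40 mm from its centre.
- end_b (a point): Centre of the cassette's 64 by 20 mm end at its -x, 40 mm from its centre.
- cabinet: Grey steel drive cabinet, fixed, 210 (its x) by 190 by 100 mm high, origin under its centre, x pointing to the lip. The bare-steel air intake stands in the middle of its roof, open at both long sides. The cassette (80 mm) is longer than the 75 mm opening between lip and stop: it goes in only tilted, 10 to 30 degrees, one end first under the lip.
- seat (a point): Centre of the intake's seat, 125 mm above the bench; z up, x to the lip. The seat is the top of a collar 84 mm long (x) and 54 wide that stands 25 mm above the roof; the cassette overhangs it by 5 mm on each side, so fingers pass down beside it. Space for the cassette: x from -42 to +42 mm. Seated, the cassette's centre is 10 mm above this point, within 2 mm of it along x.
- lip (a point): Middle of the retaining lip's lower front edge: 33 mm from the seat's centre along its x, 25 mm above the seat. The lip is 78 mm wide and 4 thick and covers x = 33 to 47 mm; the back wall below it is at x = 42. Cheeks at y = +-35 mm (inner faces, 4 mm thick) run from x = 33 to the back wall, up to the lip.
- stop (a point): Middle of the top of the front stop, on its inner face: 42 mm from the seat's centre along -x, 8 mm above the seat. The stop is a wall 78 mm wide, 5 thick, with corner cheeks of the same height at y = +-35 mm (inner faces) reaching in to x = -35 mm.
- can: Plain aluminium drinks can standing upright, 66 mm across, 122 mm tall, origin at the centre of its base. Leave it where it stands.
- wrench: Steel spanner lying flat, 170 mm long along its x. Leave it where it lies.
- file: Flat file with a wooden handle, lying, 320 mm long along its x (handle at -x), 25 mm high, origin 160 mm from the handle's end. Leave it where it lies.
- hexkeys: Folded hex-key set, black, 108 by 40 by 22 mm, long along its x, origin under its centre. Leave it where it lies.
- motor_plate: Thin square aluminium plate with a round turned recess, 58 by 58 by 9 mm, origin under its centre. It is not the cassette. Leave it where it lies.
- bracket: Small aluminium angle bracket, foot 46 by 32 mm, 34 mm high, origin under the foot's centre. Leave it where it stands.
- bushing: White plastic bushing standing upright, 30 mm across, 40 mm high, origin under its centre. Leave it where it stands.
Mind the look-alikes: they are no part of the job. What is shaped like the cassette but blue is not meant.

How it is judged:
By the outcome, as a careful person would: the job done as asked, in the order asked, and still so for the second after the job is handed in, with the robot touching nothing.
It also fails if it takes over 64 s, if anything falls off the work surface, if the arm or the gripper's body presses on something with over 40 N, if the wrist force passes 120 N, or if a joint passes its speed limit or range.

### The arm

A 6-joint arm with a two-finger parallel gripper is mounted at the origin on the work surface. World frame = base frame: x ahead of the robot, y to its left, z up, the work surface at z = 0. Lengths are in m, angles in rad, forces in N, time in s.
With the tool pointing down it reaches from about 0.35 to 0.775 m from the base axis. Payload 5.5 kg.
Tool frame: the origin (TCP) lies at the very end of the fingers, on their centre line; the grasp point (between the pads) lies 19 mm behind it (manip.pinch_z is the y of the grasp point in the tool frame, in m); y points along the fingers, x is the direction in which the jaws open and shut, and the axes are right-handed (so a half turn about y gives the same grasp; the last joint's range is limited). The gripper opens to 85 mm and grips with 20 to 120 N. Pads are 22 mm wide; open, the fingers measure 114 mm over their backs; the gripper's body (76 mm by 85 mm) begins 54 mm behind the grasp point. The pads swing forward as they close: fully open they stand 13 mm farther back than shut.
Start: joints at [-1.388, 0.313, 0.046, 1.304, 0, 1.431], TCP at [0.182, -0.545, 0.231] pointing down, gripper open.
Joint ranges: [-2.76, 2.76], [-0.86, 1.69], [-1.03, 1.26], [-2.2, 2.34], [-1.47, 1.5], [-3.14, 3.14]. Speed limits (rad/s): [2.57, 2.57, 3.14, 3.14, 3.14, 3.14].

### API

Orientations are given as a unit quaternion [x, y, z, w].
In Python, from cell import telemetry, vision, ticket, manip gives the robot as it stands. The module is installed in compiled form; this text tells all that it offers.
- The arm moves only by the tool move_arm, never from a script. Its argument "increments" is a list of rows, each a list of 3 entries, a list of its own where there are three numbers: the turn, a rotation vector about the tool's x, y, z in degrees, then the shift along the tool's x, y, z in m, then the closure, from -1 (fully open) to 1 (shut). A call has 1 to 20 rows; each row shifts and turns the commanded pose from where the row before left it, along the tool's axes as they then stand; what a row does not reach is not made up. A row lasts 1/10 s, in which the tool goes at most 50 mm and 8.59 degrees, less where a joint would pass 70% of its speed; a pose out of reach is approached as far as the arm can. A call with a gripper value outside its range is refused whole. The fingers move at their own pace and stop on an object; "force" is the grip in N (left out, the last holds). Time passes only in rows, so rows that do not move let the fingers close. It gives the time, the measured TCP pose, the force and the opening at its end, in the units of the state.
- telemetry.sense(): the state, without advancing time (a new reading comes with each control period).
- vision.camera(name): name is "scene" or "top" or "wrist"; returns a dict with "frame" (480x640x3 uint8, red, green, blue), "fx", "fy", "cx", "cy" (pixels), "world_from_camera" (4x4, takes a point from camera to world coordinates); the wrist camera has in their place "hand_eye" (4x4, takes a point from camera to tool coordinates, whose origin is the TCP and whose axes are the tool frame's). Camera axes: x right, y up, looking along -z (the intrinsics and any distortion apply to the point x, -y, -z); pixel columns grow to the right and rows downward; lengths in m; the calibration is good to about 2 mm. A picture is of the moment at which its call begins: read the wrist's pose just before it. There is no depth.
- ticket.hand_in(): hands the job in, once; it reports no verdict.
Trained networks look in the newest picture that a camera, given by its name, has taken for a name from the list of things; names that differ only in an ending like _2 or _b are one class to them, and where a whole thing is asked for, a point or a joint stands for the part that bears it (a point fixed in the world has none). Each returns a list of dicts, best first, with "p" (0 to 1); they miss things now and then, are a little off and sometimes report something else, mostly with a low value. They report only what shows in the picture. A call takes as long as a camera call. They do not tell look-alikes from the thing itself.
- vision.boxes_of(camera, label): "extent" ([left, top, right, bottom] in pixels, round what is visible of it).
- vision.regions_of(camera, label): "region" (480x640 bool, what is visible of it) and "extent" ([left, top, right, bottom] in pixels, round what is visible of it).
The state is a dict: "t": time; "joints": joint angles; "qd": joint speeds; "joint_efforts": joint torques, N m; "position": TCP position; "tool_rot": TCP orientation; "ft_force": force on the tool from outside, world axes, zero at the start; "wrist_torque": the same for the moment, N m; "opening": opening from 0.0 (shut) to 1.0 (fully open).
Only numpy, scipy, OpenCV 4.12 (cv2) and the standard library are available. Lean on these libraries where they do the work, as an engineer would, in place of code of your own. Each camera call takes 0.05 s, during which the arm holds its last target.

## Working session

There is one attempt and no reset: what is moved stays moved. The work goes in short steps, Python scripts to look and compute and a tool call to move; the robot and the scene stay as the last step left them, time stands still between calls to the robot, and variables do not carry over. Pictures are saved under pics/ and viewed, and the job is handed in when it is done.

Besides the shell and the picture viewer there is one more tool, called by a JSON object that holds its "name" and its "arguments", one argument or row to a line. move_arm: Moves the arm, as the interface text tells. Its arguments: {"type":"object","properties":{"increments":{"type":"array","items":{"type":"array"}},"force":{"type":"number"}},"required":["increments"]}

```bash
mkdir -p pics; python3 - <<'E'
from cell import telemetry, vision, manip
import cv2, numpy as np
print(telemetry.sense()); print(manip.pinch_z)
for n in ["scene","top","wrist"]:
    c=vision.camera(n); cv2.imwrite(f"pics/{n}0.png",c["frame"][:,:,::-1])
    print(n,{k:(np.round(v,4).tolist() if k!="frame" else 0) for k,v in c.items()})
    for l in ["cassette","cabinet","motor_plate"]:
        print(l,[(round(b["p"],2),np.round(b["extent"]).tolist()) for b in vision.boxes_of(n,l)[:4]])
E
```

```text
{'t': 0.0, 'joints': array([-1.38760255e+00,  3.13987552e-01,  4.49653227e-02,  1.30359200e+00,
       -6.90319053e-06,  1.43122046e+00]), 'qd': array([ 3.49389982e-04, -1.02357851e-03, -7.94779885e-04, -4.91641893e-04,
       -9.85451169e-05,  3.49244326e-04]), 'joint_efforts': array([-1.36188693e-03, -4.80625927e+01,  2.98534924e+01,  1.91886385e-02,
       -2.19648305e-04,  1.20868572e-05]), 'position': array([ 0.18229417, -0.54479577,  0.23041059]), 'tool_rot': array([-0.57340252,  0.41362606, -0.41269412,  0.57428791]), 'ft_force': array([ 0.77114205, -0.29250149,  0.04778806]), 'wrist_torque': array([-0.06107074, -0.03468939, -0.02635048]), 'opening': 1.000833410909968}
-0.0187
scene {'frame': 0, 'fx': 525.5704, 'fy': 525.5704, 'cx': 319.408, 'cy': 240.5205, 'world_from_camera': [[0.6651, -0.377, 0.6446, 1.2346], [0.7468, 0.339, -0.5722, -0.6629], [-0.0028, 0.8619, 0.507, 0.6572], [0.0, 0.0, 0.0, 1.0]]}
cassette [(0.91, [290.0, 273.0, 336.0, 303.0]), (0.66, [233.0, 304.0, 270.0, 337.0]), (0.59, [279.0, 238.0, 314.0, 255.0])]
cabinet [(0.77, [348.0, 177.0, 460.0, 273.0])]
motor_plate [(0.58, [279.0, 238.0, 310.0, 255.0]), (0.27, [232.0, 304.0, 271.0, 338.0])]
top {'frame': 0, 'fx': 508.8204, 'fy': 508.8204, 'cx': 316.0953, 'cy': 242.0379, 'world_from_camera': [[0.0152, 0.9971, -0.074, 0.5035], [-0.9994, 0.0128, -0.0325, -0.096], [-0.0314, 0.0745, 0.9967, 0.9844], [0.0, 0.0, 0.0, 1.0]]}
cassette [(0.95, [381.0, 232.0, 428.0, 284.0]), (0.7, [297.0, 239.0, 345.0, 280.0])]
cabinet [(0.61, [301.0, 104.0, 337.0, 155.0]), (0.59, [87.0, 184.0, 234.0, 317.0])]
motor_plate [(0.74, [256.0, 323.0, 292.0, 364.0])]
wrist {'frame': 0, 'fx': 374.3754, 'fy': 374.3754, 'cx': 324.8244, 'cy': 242.0217, 'hand_eye': [[1.0, 0.0005, -0.0003, 0.0005], [-0.0004, 0.2799, -0.96, -0.1414], [-0.0004, 0.96, 0.2799, 0.0732], [0.0, 0.0, 0.0, 1.0]]}
cassette []
cabinet []
motor_plate []
```

View pics/scene0.png

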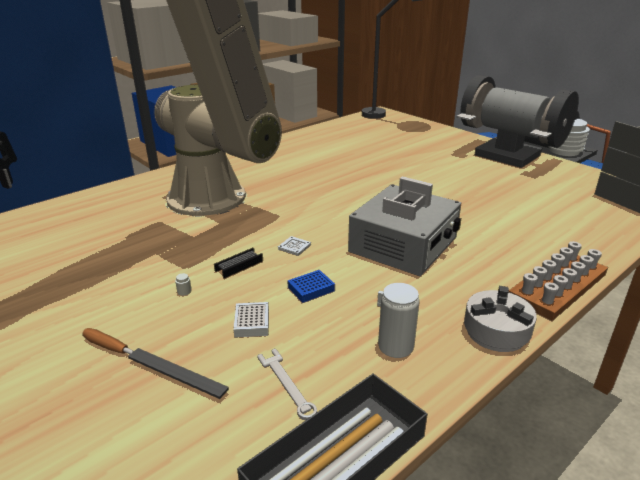

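View pics/top0.png

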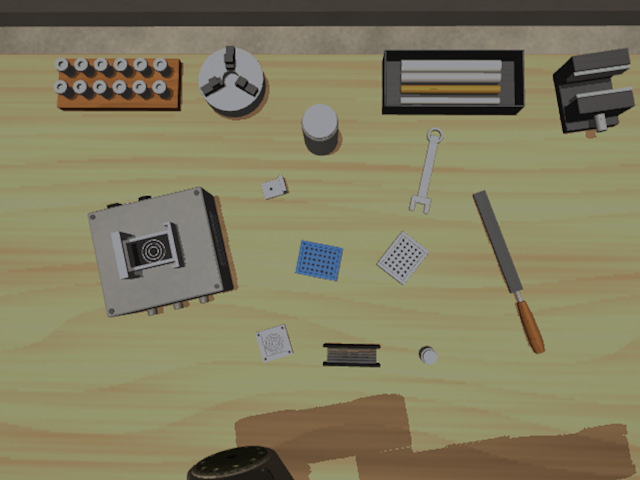

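View pics/wrist0.png

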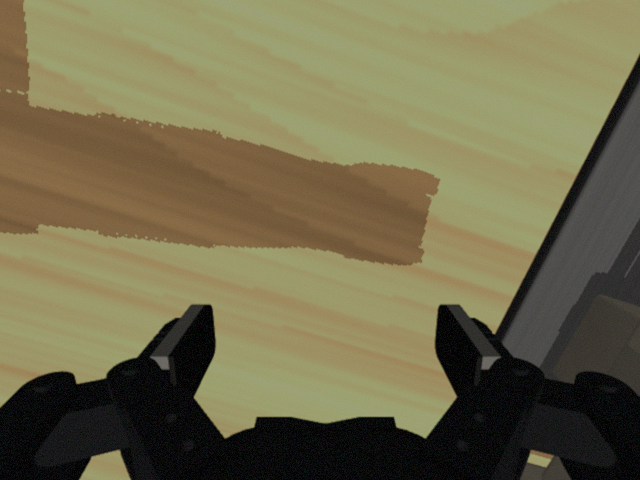

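The silver cassette is at top pixel (403,258) and scene pixel (252,319). The blue look-alike is at (319,260) in the top view. The intake is on the cabinet roof at (150,250) in the top view, with the tall lip on its left (+y). Next I'll measure.

```bash
cat > h.py <<'E'
from cell import telemetry, vision, manip
import cv2, numpy as np
from scipy.spatial.transform import Rotation as R
def T_wc(c,s=None):
    if "world_from_camera" in c: return np.array(c["world_from_camera"])
    T=np.eye(4); T[:3,:3]=R.from_quat(s["tool_rot"]).as_matrix(); T[:3,3]=s["position"]
    return T@np.array(c["hand_eye"])
def ray(c,T,u,v):
    d=np.array([(u-c["cx"])/c["fx"],-(v-c["cy"])/c["fy"],-1.0])
    return T[:3,3],T[:3,:3]@d
def onplane(c,T,u,v,z):
    o,d=ray(c,T,u,v); return o+d*(z-o[2])/d[2]
def proj(c,T,P):
    p=(np.atleast_2d(P)-T[:3,3])@T[:3,:3]
    return np.c_[c["cx"]+c["fx"]*p[:,0]/-p[:,2], c["cy"]-c["fy"]*p[:,1]/-p[:,2]]
E
python3 - <<'E'
from h import *
for n in ["top","scene"]:
    c=vision.camera(n);T=T_wc(c);print([k for k in c])
    for l in ["cassette","wrench","can"]:
        for r in vision.regions_of(n,l)[:3]:
            m=r["region"].astype(np.uint8)
            cs,_=cv2.findContours(m,0,2);k=max(cs,key=cv2.contourArea)
            b=cv2.boxPoints(cv2.minAreaRect(k))
            P=np.array([onplane(c,T,u,v,0.02) for u,v in b])
            print(n,l,round(r["p"],2),np.round(r["extent"]),P.mean(0).round(4),np.linalg.norm(P[0]-P[1]).round(4),np.linalg.norm(P[1]-P[2]).round(4),np.degrees(np.arctan2(*(P[1]-P[0])[1::-1])).round(1))
    s=(slice(160,340),slice(70,250)) if n=="top" else (slice(150,290),slice(330,480))
    cv2.imwrite(f"pics/{n}_cab.png",cv2.resize(c["frame"][s][:,:,::-1],None,fx=4 if n=="top" else 4,fy=4,interpolation=cv2.INTER_CUBIC)[:600,:800])
c=vision.camera("top"); cv2.imwrite("pics/top_cas.png",cv2.resize(c["frame"][210:310,350:460][:,:,::-1],None,fx=6,fy=6,interpolation=cv2.INTER_CUBIC)[:600,:800])
E
```

```text
['frame', 'fx', 'fy', 'cx', 'cy', 'world_from_camera']
top cassette 0.77 [296. 242. 345. 278.] [ 0.5399 -0.0705  0.02  ] 0.0637 0.0794 -10.3
top cassette 0.59 [376. 236. 427. 284.] [ 0.5469 -0.2272  0.02  ] 0.0834 0.0668 -36.6
top wrench 0.78 [412. 127. 442. 214.] [ 0.7173 -0.2745  0.02  ] 0.1665 0.0366 -11.1
top wrench 0.48 [258. 323. 295. 365.] [0.3842 0.012  0.02  ] 0.061 0.06 -72.9
top can 0.74 [300. 105. 337. 156.] [ 0.7936 -0.0688  0.02  ] 0.0699 0.1004 -89.8
['frame', 'fx', 'fy', 'cx', 'cy', 'world_from_camera']
scene cassette 0.64 [346. 180. 460. 274.] [0.4715 0.3045 0.02  ] 0.5497 0.3722 126.4
scene cassette 0.58 [235. 301. 270. 340.] [ 0.556 -0.236  0.02 ] 0.0679 0.1026 48.1
scene cassette 0.42 [260. 351. 317. 424.] [ 0.7284 -0.2873  0.02  ] 0.0408 0.1699 96.4
scene wrench 0.84 [259. 347. 319. 419.] [ 0.7285 -0.2872  0.02  ] 0.04 0.1713 96.3
scene can 0.73 [348. 180. 459. 277.] [0.4718 0.3049 0.02  ] 0.5443 0.3717 126.3
scene can 0.69 [379. 283. 420. 357.] [ 0.7397 -0.0221  0.02  ] 0.2292 0.0792 129.0
```

View pics/top_cab.png

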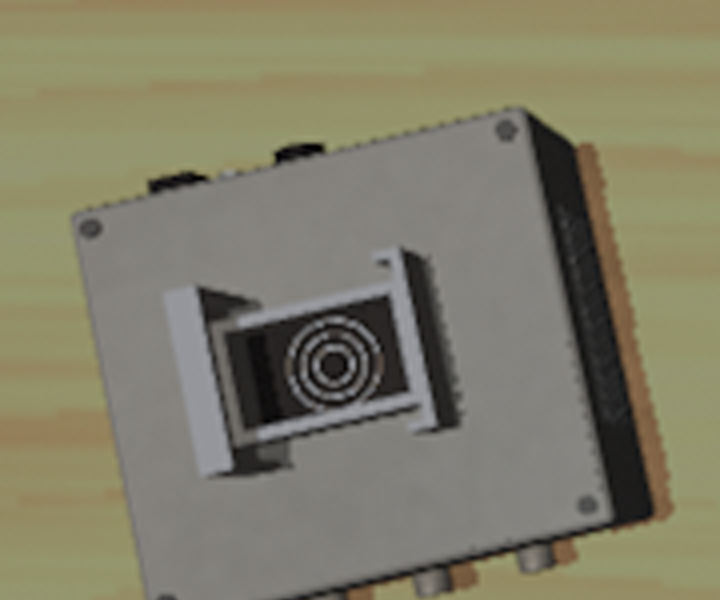

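View pics/scene_cab.png

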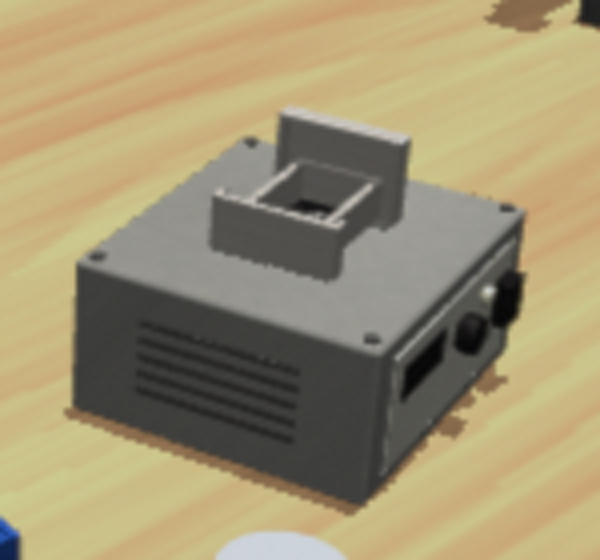

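View pics/top_cas.png

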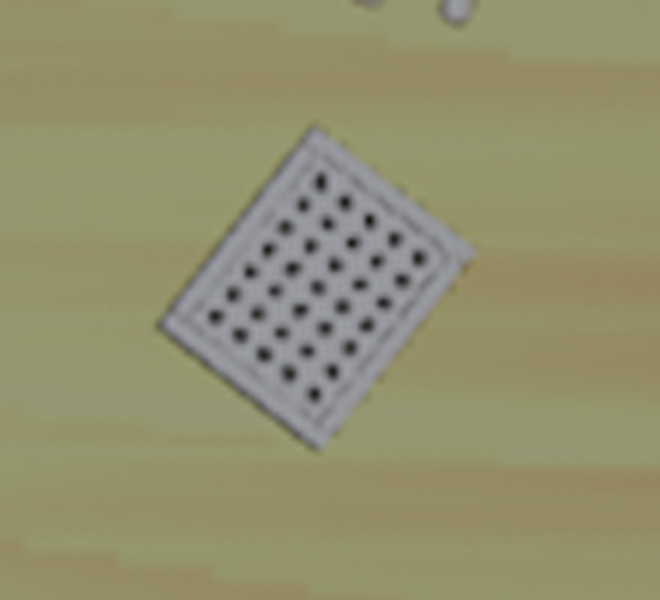

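```bash
cat >> h.py <<'E'
def intake_pts(): pass
E
python3 - <<'E'
from h import *
from scipy.optimize import least_squares
ct=vision.camera("top");cs=vision.camera("scene");Tt=T_wc(ct);Ts=T_wc(cs)
A=[(75,215,105,-95,100),(525,107,-105,-95,100),(612,520,-105,95,100),(163,292,47,-39,154),(193,287,33,-39,154),(232,470,33,39,154),(205,476,47,39,154),(402,247,-47,-39,133),(437,430,-47,39,133)]
B=[(78,263,-105,95,100),(383,352,-105,-95,100),(523,210,105,-95,100),(213,193,-47,39,133),(341,228,-47,-39,133)]
A=np.array(A,float);B=np.array(B,float)
uvA=A[:,:2]/4+[70,160];uvB=B[:,:2]/4+[330,150]
def W(p,X): 
    X=X/1000;c,s=np.cos(p[2]),np.sin(p[2]);return np.c_[p[0]+c*X[:,0]-s*X[:,1],p[1]+s*X[:,0]+c*X[:,1],X[:,2]]
for nm,w in (("top",(1,0)),("scene",(0,1)),("both",(1,1))):
    f=lambda p:np.r_[w[0]*(proj(ct,Tt,W(p,A[:,2:]))-uvA).ravel(),w[1]*(proj(cs,Ts,W(p,B[:,2:]))-uvB).ravel()]
    r=least_squares(f,[.5,.25,1.6]);print(nm,r.x.round(4),np.degrees(r.x[2]),np.abs(r.fun).max().round(2)); 
    if nm=="both":print(r.fun.reshape(-1,2).round(1).tolist())
q=[(402.7,231.3),(428.7,252.5),(403,284.5),(376.7,264.2)]
P=np.array([onplane(ct,Tt,u,v,.02) for u,v in q]);print(P.round(4),P.mean(0))
d=P[0]-P[3]+P[1]-P[2];print(np.degrees(np.arctan2(d[1],d[0])),[np.linalg.norm(P[i]-P[i-1]).round(4) for i in range(4)])
s=telemetry.sense();print(R.from_quat(s["tool_rot"]).as_matrix().round(3),s["t"])
E
```

```text
top [0.5485 0.2167 1.812 ] 103.8195352360435 2.07
scene [0.5509 0.2163 1.8317] 104.9469448258365 1.25
both [0.549  0.217  1.8176] 104.13813365669718 2.4
[[-2.4, -0.6], [-0.3, -1.1], [1.0, 0.5], [0.2, 0.3], [0.9, -0.4], [0.5, -0.3], [-0.9, 0.1], [-0.6, -0.1], [0.1, -1.2], [-1.6, -1.2], [-0.8, -0.1], [0.9, -1.2], [-0.7, 0.0], [-1.3, -0.1]]
[[ 0.5977 -0.2284  0.02  ]
 [ 0.5581 -0.2773  0.02  ]
 [ 0.4972 -0.2292  0.02  ]
 [ 0.5347 -0.1797  0.02  ]] [ 0.54692738 -0.22865139  0.02      ]
-37.9913177657259 [np.float64(0.0796), np.float64(0.0629), np.float64(0.0776), np.float64(0.0621)]
[[ 0.317  0.     0.948]
 [-0.948 -0.     0.317]
 [ 0.    -1.    -0.   ]] 1.15
```

{"name": "move_arm", "arguments": {
  "increments": [
    [[0,0,0],[-0.0184,0,0.0446],-1],
    [[0,0,0],[-0.0184,0,0.0446],-1],
    [[0,0,0],[-0.0184,0,0.0446],-1],
    [[0,0,0],[-0.0184,0,0.0446],-1],
    [[0,0,0],[-0.0184,0,0.0446],-1],
    [[0,0,0],[-0.0184,0,0.0446],-1],
    [[0,0,0],[-0.0184,0,0.0446],-1],
    [[0,0,0],[-0.0184,0,0.0446],-1],
    [[0,0,0],[-0.0184,0,0.0446],-1],
    [[0,0,0],[-0.0184,0,0.0446],-1]
  ],
  "force": 60
}}

```text
t: 2.15
position: [0.5483, -0.2279, 0.2315]
tool_rot: [0.574, -0.413, 0.413, -0.574]
ft_force: [0.3, -1.1, -0.1]
opening: 1.001
```

{"name": "move_arm", "arguments": {
  "increments": [
    [[0,-8.235,0],[0,0,0],-1],
    [[0,-8.235,0],[0,0,0],-1],
    [[0,-8.235,0],[0,0,0],-1],
    [[0,-8.235,0],[0,0,0],-1],
    [[0,-8.235,0],[0,0,0],-1],
    [[0,-8.235,0],[0,0,0],-1],
    [[0,-8.235,0],[0,0,0],-1],
    [[0,-8.235,0],[0,0,0],-1],
    [[0,-8.235,0],[0,0,0],-1],
    [[0,-8.235,0],[0,0,0],-1],
    [[0,-8.235,0],[0,0,0],-1],
    [[0,-8.235,0],[0,0,0],-1],
    [[0,-8.235,0],[0,0,0],-1],
    [[0,-8.235,0],[0,0,0],-1],
    [[0,-8.235,0],[0,0,0],-1],
    [[0,0,0],[0,0,0],-1],
    [[0,0,0],[0,0,0],-1]
  ]
}}

```text
t: 3.85
position: [0.547, -0.2294, 0.2313]
tool_rot: [0.636, 0.309, -0.309, -0.636]
ft_force: [-0.7, -0.8, -0.6]
opening: 0.997
```

```bash
python3 - <<'E'
from h import *
s=telemetry.sense();c=vision.camera("wrist");cv2.imwrite("pics/w1.png",c["frame"][:,:,::-1])
print(s["t"],s["position"],R.from_quat(s["tool_rot"]).as_matrix().round(3).tolist(),s["joints"].round(3))
T=T_wc(c,s)
print(proj(c,T,np.array([[.5977,-.2284,.02],[.5581,-.2773,.02],[.4972,-.2292,.02],[.5347,-.1797,.02]])).round(1))
E
```

```text
3.85 [ 0.54699563 -0.22937386  0.2312944 ] [[0.618, 0.0, -0.786], [0.786, -0.0, 0.618], [-0.0, -1.0, -0.0]] [-0.532  0.349  0.097  1.318 -0.     0.134]
[[356.  247.6]
 [292.1 246.7]
 [290.2 166.7]
 [357.2 165.4]]
```

View pics/w1.png

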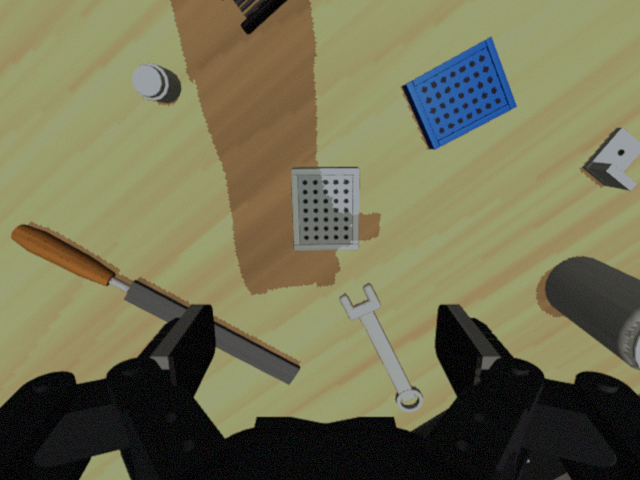

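The wrist view shows the cassette at centre about (326,208), square to the jaws and about 1–2 mm from my estimate. I'll tilt 15° and go down.

{"name": "move_arm", "arguments": {
  "increments": [
    [[7.5,0,0],[0,0,0],-1],
    [[7.5,0,0],[0,0,0],-1],
    [[0,0,0],[0.0014,0.02855,-0.00925],-1],
    [[0,0,0],[0,0.02855,-0.00925],-1],
    [[0,0,0],[0,0.02855,-0.00925],-1],
    [[0,0,0],[0,0.02855,-0.00925],-1],
    [[0,0,0],[0,0.02855,-0.00925],-1],
    [[0,0,0],[0,0.02855,-0.00925],-1],
    [[0,0,0],[0,0,0],-1],
    [[0,0,0],[0,0,0],-1]
  ]
}}

```text
t: 4.9
position: [0.5548, -0.2338, 0.0516]
tool_rot: [-0.547, -0.266, 0.348, 0.714]
ft_force: [0.5, 0.5, 0.5]
opening: 1.0
```

```bash
python3 - <<'E'
from h import *
s=telemetry.sense();c=vision.camera("wrist");cv2.imwrite("pics/w2.png",c["frame"][:,:,::-1])
print(s["t"],s["position"],R.from_quat(s["tool_rot"]).as_matrix().round(3).tolist(),s["joints"].round(3))
E
```

```text
4.9 [ 0.55481358 -0.23377633  0.05156898] [[0.616, -0.205, -0.76], [0.788, 0.16, 0.595], [-0.001, -0.966, 0.26]] [-0.547  0.684  0.156  1.305  0.03   0.113]
```

View pics/w2.png

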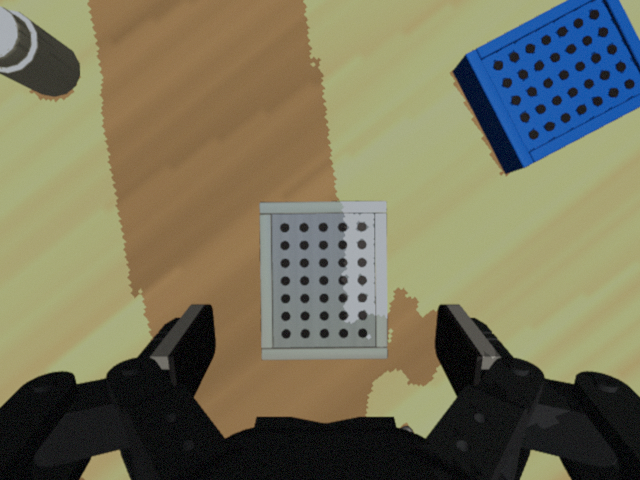

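```bash
python3 - <<'E'
from h import *
s=telemetry.sense();c=vision.camera("wrist");T=T_wc(c,s)
P=np.array([onplane(c,T,u,v,.02) for u,v in [(260,203),(387,201.5),(387,358),(261,358.5)]])
m=P.mean(0);print(P.round(4),m,[np.linalg.norm(P[i]-P[i-1]).round(4) for i in range(4)])
Rm=R.from_quat(s["tool_rot"]).as_matrix()
d=P[0]+P[1]-P[2]-P[3]; d/=np.linalg.norm(d);print(d,np.degrees(np.arctan2(d[1],d[0])))
tgt=m-d*.012; tgt[2]=.006
print(tgt,Rm.T@(tgt-s["position"]))
E
```

```text
[[ 0.5006 -0.2305  0.02  ]
 [ 0.5391 -0.1801  0.02  ]
 [ 0.6014 -0.2284  0.02  ]
 [ 0.5624 -0.2787  0.02  ]] [ 0.55087013 -0.22944696  0.02      ] [np.float64(0.0784), np.float64(0.0635), np.float64(0.0789), np.float64(0.0637)]
[-0.78936236  0.61392758  0.        ] 142.12596253233332
[ 0.56034248 -0.23681409  0.006     ] [ 0.00087803  0.04376164 -0.01714812]
```

{"name": "move_arm", "arguments": {
  "increments": [
    [[0,0,0],[0.0009,0.0073,-0.00285],-1],
    [[0,0,0],[0,0.0073,-0.00285],-1],
    [[0,0,0],[0,0.0073,-0.00285],-1],
    [[0,0,0],[0,0.0073,-0.00285],-1],
    [[0,0,0],[0,0.0073,-0.00285],-1],
    [[0,0,0],[0,0.0073,-0.00285],-1],
    [[0,0,0],[0,0,0],-1],
    [[0,0,0],[0,0,0],-1]
  ]
}}

```text
t: 5.8
position: [0.5596, -0.2363, 0.0044]
tool_rot: [-0.547, -0.267, 0.348, 0.713]
ft_force: [-0.0, -0.5, 0.8]
opening: 0.999
```

{"name": "move_arm", "arguments": {
  "increments": [
    [[0,0,0],[0,0,0],1],
    [[0,0,0],[0,0,0],1],
    [[0,0,0],[0,0,0],1],
    [[0,0,0],[0,0,0],1],
    [[0,0,0],[0,0,0],1],
    [[0,0,0],[0,0,0],1]
  ],
  "force": 60
}}

```text
t: 6.4
position: [0.5605, -0.2369, 0.0057]
tool_rot: [-0.548, -0.267, 0.348, 0.712]
ft_force: [0.8, -1.2, 5.4]
opening: 0.726
```

```bash
python3 - <<'E'
from h import *
s=telemetry.sense();c=vision.camera("wrist");cv2.imwrite("pics/w3.png",c["frame"][:,:,::-1])
print(s["t"],s["position"],s["opening"],s["ft_force"],s["joints"].round(3))
E
```

```text
6.4 [ 0.5604855  -0.23688776  0.00568467] 0.7258380274231602 [ 0.75099144 -1.16499845  5.37220972] [-0.547  0.731  0.125  1.223  0.03   0.112]
```

View pics/w3.png

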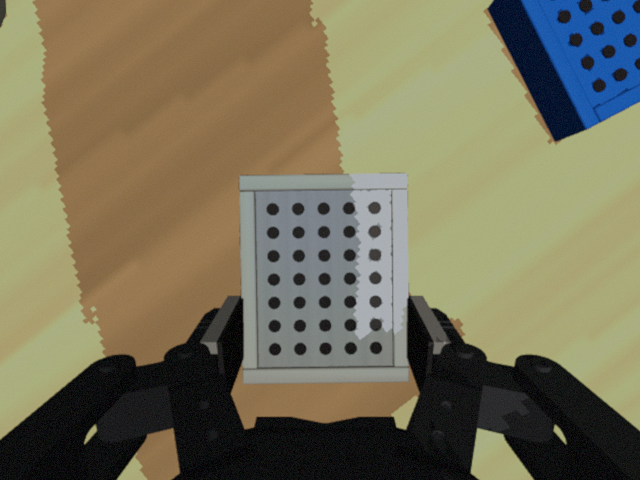

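{"name": "move_arm", "arguments": {
  "increments": [
    [[0,0,0],[0,-0.0097,0.0026],1],
    [[0,0,0],[0,-0.0193,0.0052],1],
    [[0,0,0],[0,-0.029,0.0078],1],
    [[0,0,0],[0,-0.029,0.0078],1],
    [[0,0,0],[0,-0.029,0.0078],1],
    [[0,0,0],[0,-0.0193,0.0052],1],
    [[0,0,0],[0,0,0],1]
  ]
}}

```text
t: 7.15
position: [0.5609, -0.237, 0.1481]
tool_rot: [-0.549, -0.268, 0.347, 0.712]
ft_force: [0.7, 0.5, -1.1]
opening: 0.727
```

```bash
cat >> h.py <<'E'
def frame(n_deg,tilt_deg,flip=False):
    "tool pointing along n tilted tilt from straight down; x = n+90 (or n-90)"
    a=np.radians(n_deg);t=np.radians(tilt_deg)
    n=np.array([np.cos(a),np.sin(a),0]);u=np.array([0,0,1.])
    y=n*np.sin(t)-u*np.cos(t); x=np.array([-n[1],n[0],0])*(-1 if flip else 1)
    return np.c_[x,y,np.cross(x,y)]
def plan(Rt,pt,p=None,Rm=None):
    s=telemetry.sense()
    if Rm is None: Rm=R.from_quat(s["tool_rot"]).as_matrix()
    p=s["position"] if p is None else p
    rv=np.degrees((R.from_matrix(Rm.T@Rt)).as_rotvec())
    print("turn",rv.round(2),"norm",np.linalg.norm(rv).round(1),"shift before turn",(Rm.T@(pt-p)).round(4),"after",(Rt.T@(pt-p)).round(4))
E
python3 - <<'E'
from h import *
s=telemetry.sense();print(s["t"],s["position"],s["opening"],s["ft_force"],s["joints"].round(3))
n=np.array([.5,.866,0])
plan(frame(60,75),np.array([.5,-.2,.15])+.0043*n)
vision.camera("wrist")
c=vision.camera("scene");cv2.imwrite("pics/s3.png",c["frame"][:,:,::-1])
E
```

```text
7.15 [ 0.56092822 -0.23699139  0.1480837 ] 0.7271140065876098 [ 0.7040818   0.5422058  -1.09966409] [-0.546  0.634  0.314  1.505  0.03   0.112]
turn [-65.1  -91.82 -53.29] norm 124.5 shift before turn [-0.0041  0.0163  0.0695] after [ 0.0713  0.0052 -0.0034]
```

View pics/s3.png

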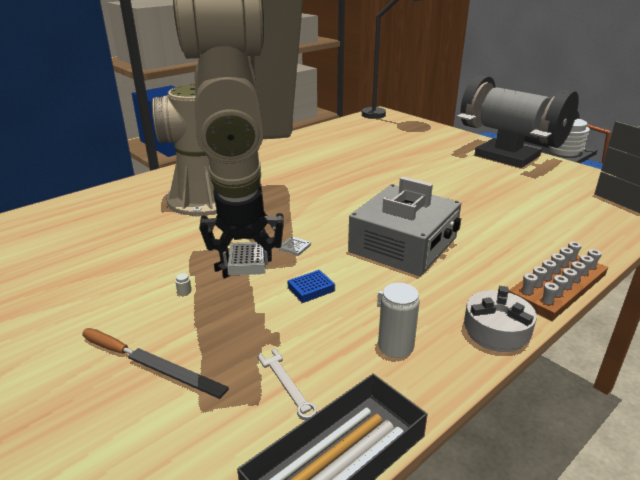

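{"name": "move_arm", "arguments": {
  "increments": [
    [[0,0,0],[-0.002,0.008,0.0347],1],
    [[0,0,0],[-0.002,0.008,0.0347],1],
    [[-4.34,-6.12,-3.55],[0,0,0],1],
    [[-4.34,-6.12,-3.55],[0,0,0],1],
    [[-4.34,-6.12,-3.55],[0,0,0],1],
    [[-4.34,-6.12,-3.55],[0,0,0],1],
    [[-4.34,-6.12,-3.55],[0,0,0],1],
    [[-4.34,-6.12,-3.55],[0,0,0],1],
    [[-4.34,-6.12,-3.55],[0,0,0],1],
    [[0,0,0],[0,0,0],1],
    [[0,0,0],[0,0,0],1]
  ]
}}

```text
t: 8.35
position: [0.5, -0.1955, 0.1458]
tool_rot: [0.479, 0.689, -0.284, -0.464]
ft_force: [0.8, -0.3, -0.6]
opening: 0.726
```

```bash
python3 - <<'E'
from h import *
s=telemetry.sense();print(s["t"],s["position"],s["opening"],s["joints"].round(3))
n=np.array([.5,.866,0])
plan(frame(60,75),np.array([.5,-.2,.15])+.0043*n)
E
```

```text
8.35 [ 0.499994   -0.19545324  0.14575881] 0.7261722901657269 [-0.846  0.244 -0.394  0.958  0.581 -0.885]
turn [-34.92 -49.56 -28.31] norm 66.9 shift before turn [ 0.0006 -0.003  -0.0037] after [-0.0023 -0.0007 -0.0042]
```

{"name": "move_arm", "arguments": {
  "increments": [
    [[-4.365,-6.195,-3.54],[0,0,0],1],
    [[-4.365,-6.195,-3.54],[0,0,0],1],
    [[-4.365,-6.195,-3.54],[0,0,0],1],
    [[-4.365,-6.195,-3.54],[0,0,0],1],
    [[-4.365,-6.195,-3.54],[0,0,0],1],
    [[-4.365,-6.195,-3.54],[0,0,0],1],
    [[-4.365,-6.195,-3.54],[0,0,0],1],
    [[-4.365,-6.195,-3.54],[0,0,0],1],
    [[0,0,0],[0,0,0],1],
    [[0,0,0],[0,0,0],1]
  ]
}}

```text
t: 9.35
position: [0.501, -0.1942, 0.1453]
tool_rot: [0.273, 0.949, -0.142, -0.071]
ft_force: [0.5, 0.9, -1.2]
opening: 0.729
```

```bash
python3 - <<'E'
from h import *
s=telemetry.sense();print(s["t"],s["position"],s["opening"],s["joints"].round(3))
n=np.array([.5,.866,0])
plan(frame(60,75),np.array([.5,-.2,.056])+.0043*n)
c=vision.camera("scene");cv2.imwrite("pics/s4.png",c["frame"][:,:,::-1])
c=vision.camera("wrist");cv2.imwrite("pics/w4.png",c["frame"][:,:,::-1])
E
```

```text
9.35 [ 0.50097796 -0.19418806  0.1452654 ] 0.729196566223891 [-1.037  0.788 -0.094  1.652  0.999 -2.553]
turn [-2.92 -3.85 -1.62] norm 5.1 shift before turn [-0.0071  0.0264  0.085 ] after [-0.0021  0.0219  0.0865]
```

View pics/s4.png

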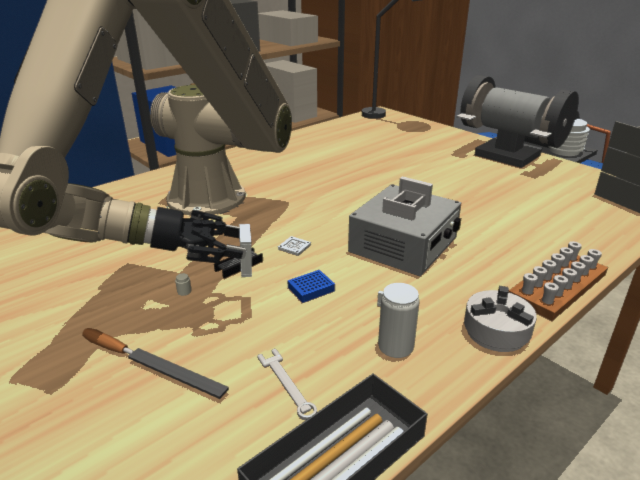

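View pics/w4.png

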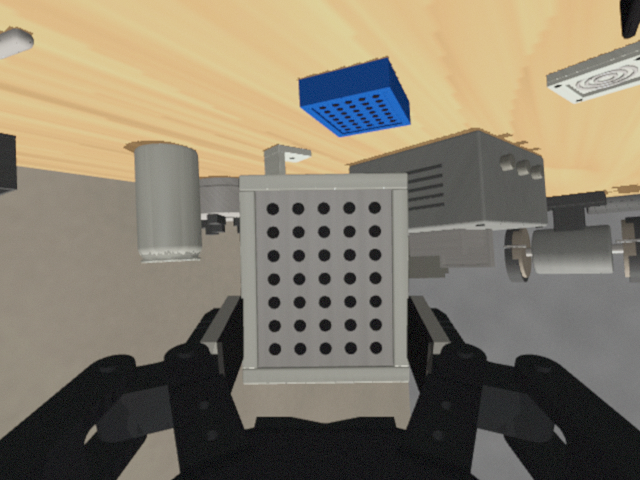

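The cassette hangs square in the jaws, upright, guard face away from the gripper. I'll trim the angle and lower it.

{"name": "move_arm", "arguments": {
  "increments": [
    [[-1.46,-1.92,-0.81],[0,0,0],1],
    [[-1.46,-1.92,-0.81],[0,0,0],1],
    [[0,0,0],[-0.0004,0.0036,0.0144],1],
    [[0,0,0],[-0.0004,0.0036,0.0144],1],
    [[0,0,0],[-0.0004,0.0036,0.0144],1],
    [[0,0,0],[-0.0004,0.0036,0.0144],1],
    [[0,0,0],[-0.0004,0.0036,0.0144],1],
    [[0,0,0],[0,0.0036,0.0144],1],
    [[0,0,0],[0,0,0],1],
    [[0,0,0],[0,0,0],1]
  ]
}}

```text
t: 10.45
position: [0.5018, -0.1969, 0.0571]
tool_rot: [0.257, 0.958, -0.126, -0.032]
ft_force: [-0.9, 0.3, -1.7]
opening: 0.732
```

```bash
python3 - <<'E'
from h import *
s=telemetry.sense();print(s["t"],s["position"],s["opening"],s["joints"].round(3),s["ft_force"].round(2))
n=np.array([.5,.866,0])
plan(frame(60,75),np.array([.5,-.2,.0525])+.0043*n)
E
```

```text
10.45 [ 0.50176901 -0.19693653  0.05708267] 0.7324281560557091 [-1.039  0.979 -0.046  1.62   1.    -2.718] [-0.9   0.27 -1.67]
turn [ 0.08  0.22 -0.06] norm 0.2 shift before turn [0.     0.0019 0.0042] after [0.     0.0019 0.0042]
```

{"name": "move_arm", "arguments": {
  "increments": [
    [[0,0,0],[0,0.00026,0.00097],1],
    [[0,0,0],[0,0.00026,0.00097],1],
    [[0,0,0],[0,0.00026,0.00097],1],
    [[0,0,0],[0,0.00026,0.00097],1],
    [[0,0,0],[0,0.00026,0.00097],1],
    [[0,0,0],[0,0,0],1]
  ]
}}

```text
t: 11.05
position: [0.5023, -0.1973, 0.0551]
tool_rot: [0.258, 0.957, -0.125, -0.032]
ft_force: [-1.9, -1.5, 11.5]
opening: 0.724
```

{"name": "move_arm", "arguments": {
  "increments": [
    [[0,0,0],[0,-0.0005,-0.0019],1],
    [[0,0,0],[0,0,0],0.4],
    [[0,0,0],[0,0,0],-1],
    [[0,0,0],[0,0,0],-1],
    [[0,0,0],[0,0,0],-1],
    [[0,0,0],[0,0,0],-1],
    [[0,0,0],[0,0,0],-1]
  ]
}}

```text
t: 11.75
position: [0.502, -0.197, 0.0546]
tool_rot: [0.257, 0.958, -0.126, -0.031]
ft_force: [0.1, -0.5, -0.4]
opening: 0.996
```

```bash
python3 - <<'E'
from h import *
s=telemetry.sense();print(s["t"],s["position"],s["opening"],s["joints"].round(3),s["ft_force"].round(2))
c=vision.camera("wrist");cv2.imwrite("pics/w5.png",c["frame"][:,:,::-1])
E
```

```text
11.75 [ 0.50198611 -0.1970188   0.05455871] 0.9961592668186177 [-1.039  0.982 -0.046  1.616  1.    -2.718] [ 0.13 -0.5  -0.36]
```

View pics/w5.png

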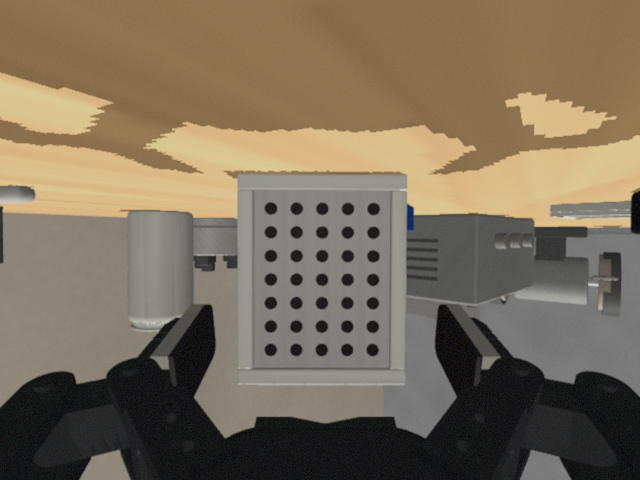

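{"name": "move_arm", "arguments": {
  "increments": [
    [[0,0,0],[0,-0.01,0],-1],
    [[0,0,0],[0,-0.02,0],-1],
    [[0,0,0],[0,-0.03,0],-1],
    [[0,0,0],[0,-0.03,0],-1],
    [[0,0,0],[0,-0.0103,-0.0386],-1],
    [[0,0,0],[0,-0.0103,-0.0386],-1],
    [[0,0,0],[0,-0.0103,-0.0386],-1],
    [[0,0,0],[0,-0.0103,-0.0386],-1],
    [[0,0,0],[0,0,0],-1],
    [[0,0,0],[0,0,0],-1]
  ]
}}

```text
t: 12.8
position: [0.4574, -0.2726, 0.2385]
tool_rot: [0.257, 0.957, -0.127, -0.03]
ft_force: [-0.5, -0.4, -0.4]
opening: 0.997
```

```bash
python3 - <<'E'
from h import *
s=telemetry.sense();print(s["t"],s["position"],s["opening"],s["joints"].round(3),s["ft_force"].round(2))
plan(frame(240,60,True),np.array([.5441,-.125,.25]))
plan(frame(240,60,True),np.array([.5441,-.125,.0986]))
c=vision.camera("scene");cv2.imwrite("pics/s5.png",c["frame"][:,:,::-1])
E
```

```text
12.8 [ 0.45744327 -0.27262786  0.23846124] 0.9966010489101513 [-1.165  0.817  0.139  2.04   0.887 -2.813] [-0.47 -0.35 -0.36]
turn [ 1.3496e+02  2.0000e-02 -5.5000e-01] norm 135.0 shift before turn [-0.0012  0.1623 -0.0556] after [-0.0012 -0.154  -0.0756]
turn [ 1.3496e+02  2.0000e-02 -5.5000e-01] norm 135.0 shift before turn [-1.000e-04  2.016e-01  9.060e-02] after [-0.0012 -0.0783 -0.2067]
```

View pics/s5.png

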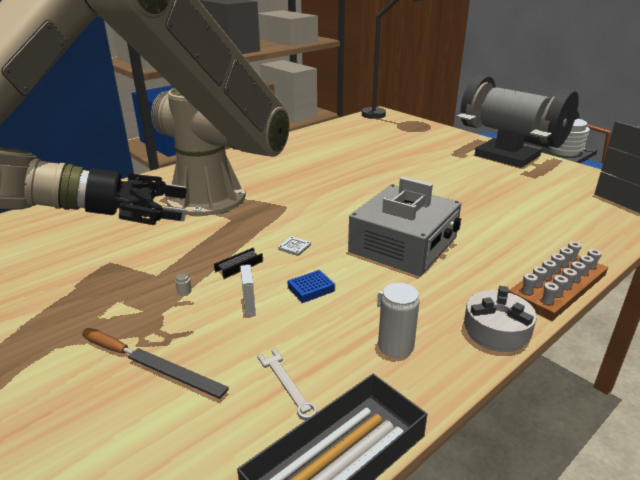

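{"name": "move_arm", "arguments": {
  "increments": [
    [[0,0,0],[0,0.0406,-0.0139],-1],
    [[0,0,0],[0,0.0406,-0.0139],-1],
    [[0,0,0],[0,0.0406,-0.0139],-1],
    [[0,0,0],[0,0.0406,-0.0139],-1],
    [[8.435,0,0],[0,0,0],-1],
    [[8.435,0,0],[0,0,0],-1],
    [[8.435,0,0],[0,0,0],-1],
    [[8.435,0,0],[0,0,0],-1],
    [[8.435,0,0],[0,0,0],-1],
    [[8.435,0,0],[0,0,0],-1],
    [[8.435,0,0],[0,0,0],-1],
    [[8.435,0,0],[0,0,0],-1],
    [[8.435,0,0],[0,0,0],-1],
    [[8.435,0,0],[0,0,0],-1],
    [[8.435,0,0],[0,0,0],-1],
    [[8.435,0,0],[0,0,0],-1],
    [[0,0,0],[0,0,0],-1],
    [[0,0,0],[0,0,0],-1]
  ]
}}

```text
t: 14.65
position: [0.5428, -0.1222, 0.247]
tool_rot: [-0.138, -0.518, 0.816, 0.217]
ft_force: [0.1, -0.7, 0.0]
opening: 1.002
```

```bash
python3 - <<'E'
from h import *
s=telemetry.sense();print(s["t"],s["position"],s["opening"],s["joints"].round(3),s["ft_force"].round(2))
plan(frame(240,60,True),np.array([.5441,-.125,.11]))
c=vision.camera("wrist");cv2.imwrite("pics/w6.png",c["frame"][:,:,::-1])
E
```

```text
14.65 [ 0.54283733 -0.12216967  0.2469946 ] 1.0024716886297653 [-0.151  0.426  0.174  1.487 -0.408 -1.167] [ 0.09 -0.75  0.02]
turn [34.82  0.16 -0.16] norm 34.8 shift before turn [-0.0025  0.1248 -0.0566] after [-0.0025  0.0701 -0.1177]
```

View pics/w6.png

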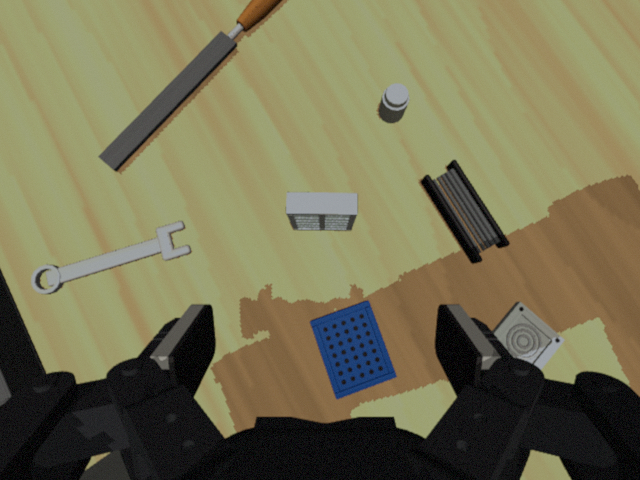

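{"name": "move_arm", "arguments": {
  "increments": [
    [[6.96,0,0],[0,0,0],-1],
    [[6.96,0,0],[0,0,0],-1],
    [[6.96,0,0],[0,0,0],-1],
    [[6.96,0,0],[0,0,0],-1],
    [[6.96,0,0],[0,0,0],-1],
    [[0,0,0],[-0.0006,0.0175,-0.0294],-1],
    [[0,0,0],[-0.0006,0.0175,-0.0294],-1],
    [[0,0,0],[-0.0006,0.0175,-0.0294],-1],
    [[0,0,0],[-0.0006,0.0175,-0.0294],-1],
    [[0,0,0],[0,0,0],-1],
    [[0,0,0],[0,0,0],-1]
  ]
}}

```text
t: 15.8
position: [0.544, -0.1274, 0.1136]
tool_rot: [-0.069, -0.25, 0.933, 0.25]
ft_force: [-0.1, -0.2, 0.6]
opening: 1.001
```

```bash
python3 - <<'E'
from h import *
s=telemetry.sense();print(s["t"],s["position"],s["opening"],s["joints"].round(3),s["ft_force"].round(2))
plan(frame(240,60,True),np.array([.4921,-.215,.0386]))
c=vision.camera("wrist");cv2.imwrite("pics/w7.png",c["frame"][:,:,::-1])
T=T_wc(c,s)
n=np.array([.5,.866,0]);w=np.array([-.866,.5,0]);u=np.array([0,0,1.])
for a in (1,-1):
  for z in (.08,0):
    for b in (1,-1): print(a,z,b,proj(c,T,np.array([.5002,-.201,0])+.01*a*n+.032*b*w+z*u).round(1))
E
```

```text
15.8 [ 0.54399553 -0.12739878  0.11357287] 1.0012341187522533 [ 0.027  0.892  0.277  1.69  -0.832 -0.682] [-0.09 -0.23  0.59]
turn [ 0.01 -0.19 -0.09] norm 0.2 shift before turn [ 0.0014  0.1257 -0.014 ] after [ 0.0011  0.1257 -0.014 ]
1 0.08 1 [[380.8 234.1]]
1 0.08 -1 [[278.1 234.5]]
1 0 1 [[370.2 306.7]]
1 0 -1 [[287.9 307. ]]
-1 0.08 1 [[377.7 212.6]]
-1 0.08 -1 [[280.7 213. ]]
-1 0 1 [[368.1 286. ]]
-1 0 -1 [[289.5 286.3]]
```

View pics/w7.png

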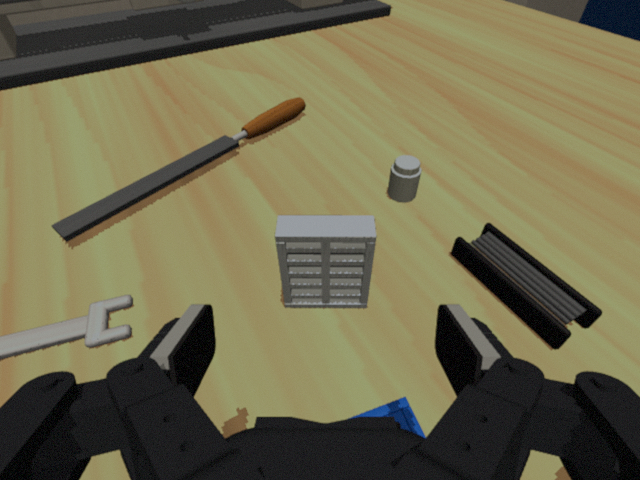

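{"name": "move_arm", "arguments": {
  "increments": [
    [[0,0,0],[-0.0008,0.025,-0.014],-1],
    [[0,0,0],[0,0.025,0],-1],
    [[0,0,0],[0,0.025,0],-1],
    [[0,0,0],[0,0.02,0],-1],
    [[0,0,0],[0,0.016,0],-1],
    [[0,0,0],[0,0.01,0],-1],
    [[0,0,0],[0,0.006,0],-1],
    [[0,0,0],[0,0,0],-1],
    [[0,0,0],[0,0,0],-1]
  ]
}}

```text
t: 16.75
position: [0.4951, -0.2159, 0.0382]
tool_rot: [-0.07, -0.25, 0.933, 0.248]
ft_force: [0.2, 0.8, -0.2]
opening: 1.004
```

```bash
python3 - <<'E'
from h import *
s=telemetry.sense();print(s["t"],s["position"],s["opening"],s["joints"].round(3),s["ft_force"].round(2))
plan(frame(240,60,True),np.array([.4921,-.215,.0386]))
c=vision.camera("wrist");cv2.imwrite("pics/w8.png",c["frame"][:,:,::-1])
E
```

```text
16.75 [ 0.49509866 -0.21590792  0.03815364] 1.003714539544367 [-0.113  0.844 -0.013  1.312 -0.92  -0.855] [ 0.25  0.79 -0.25]
turn [ 0.06 -0.26 -0.28] norm 0.4 shift before turn [0.003  0.0004 0.0008] after [0.0031 0.0004 0.0007]
```

View pics/w8.png

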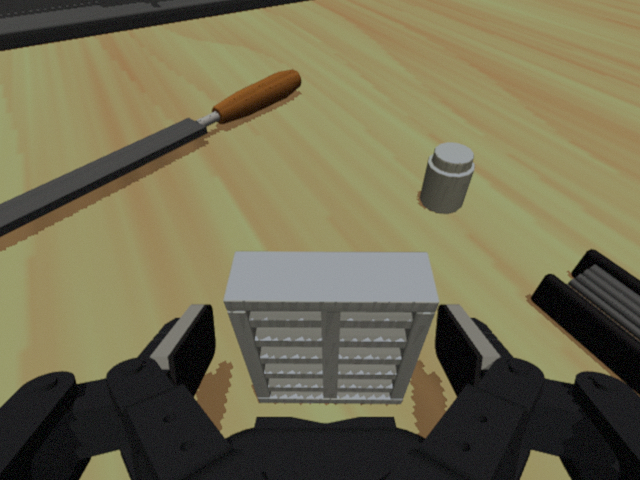

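{"name": "move_arm", "arguments": {
  "increments": [
    [[0,0,0],[0.002,0,0.0007],-1],
    [[0,0,0],[0,0,0],1],
    [[0,0,0],[0,0,0],1],
    [[0,0,0],[0,0,0],1],
    [[0,0,0],[0,0,0],1],
    [[0,0,0],[0,0,0],1],
    [[0,0,0],[0,0,0],1],
    [[0,0,0],[0,0,0],1]
  ],
  "force": 70
}}

```text
t: 17.6
position: [0.4925, -0.2152, 0.0378]
tool_rot: [-0.069, -0.249, 0.933, 0.248]
ft_force: [1.3, 2.7, 5.7]
opening: 0.733
```

```bash
python3 - <<'E'
from h import *
s=telemetry.sense();print(s["t"],s["position"],s["opening"],s["joints"].round(3),s["ft_force"].round(2))
Rm=R.from_quat(s["tool_rot"]).as_matrix();print("up in tool",Rm[2].round(3))
c=vision.camera("wrist");cv2.imwrite("pics/w9.png",c["frame"][:,:,::-1])
# target: carry pose over seat: cassette tilt 20 => tool tilt 10 pointing n=104
plan(frame(104.3,0,True),np.array([.549,.217,.32]))
E
```

```text
17.6 [ 0.49252457 -0.2151641   0.03784149] 0.7327139812667349 [-0.112  0.842 -0.02   1.309 -0.92  -0.855] [1.3  2.67 5.69]
up in tool [-0.005 -0.5    0.866]
turn [-27.93 120.4  -69.66] norm 141.9 shift before turn [ 0.1649 -0.4904  0.0436] after [ 0.1615 -0.2822  0.4049]
```

View pics/w9.png

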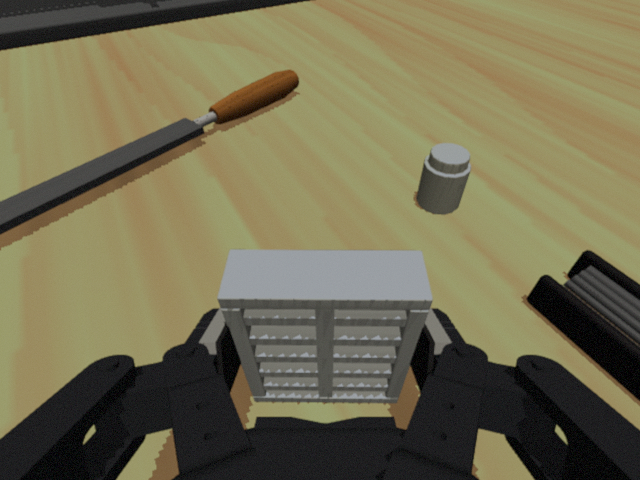

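{"name": "move_arm", "arguments": {
  "increments": [
    [[0,0,0],[0,-0.0025,0.0043],1],
    [[0,0,0],[0,-0.01,0.0173],1],
    [[0,0,0],[0,-0.02,0.0346],1],
    [[0,0,0],[0,-0.02,0.0346],1],
    [[0,0,0],[0,-0.02,0.0346],1],
    [[0,0,0],[0,-0.02,0.0346],1],
    [[0,0,0],[0,-0.02,0.0346],1],
    [[0,0,0],[0,-0.01,0.0173],1]
  ]
}}

```text
t: 18.45
position: [0.4916, -0.2148, 0.2854]
tool_rot: [-0.071, -0.25, 0.933, 0.248]
ft_force: [-0.1, -0.2, -2.1]
opening: 0.73
```

```bash
python3 - <<'E'
from h import *
from scipy.optimize import least_squares
s=telemetry.sense();print(s["t"],s["position"],s["opening"],s["joints"].round(3),s["ft_force"].round(2))
c=vision.camera("wrist");cv2.imwrite("pics/w10.png",c["frame"][:,:,::-1])
H=np.array(c["hand_eye"])
# cassette model in tool frame: width axis=tool x, n, u
def axes(a,yaw=0):  # a: tool tilt angle at which standing
    t=np.radians(a); u=np.array([0,-np.cos(t),np.sin(t)]); n=np.array([0,-np.sin(t),-np.cos(t)]); return n,u
obs=[(222,304,-1,1,1),(428,302,1,1,1),(230,250,-1,-1,1),(424,251,1,-1,1),(253,402,-1,1,-1),(398,402,1,1,-1)]
def f(p):
    n,u=axes(p[3]);w=np.array([1,0,0.])
    P=np.array([p[:3]+.032*b*w+.01*a*n+.04*k*u for _,_,b,a,k in obs])
    return (proj(c,H,P)-np.array(obs)[:,:2]).ravel()
r=least_squares(f,[0,-.015,0,60]);print(r.x.round(4),r.fun.reshape(-1,2).round(1).tolist())
plan(frame(104.3,10),np.array([.549,.217,.30]))
E
```

```text
18.45 [ 0.49159328 -0.21475011  0.28540656] 0.7297266486671006 [-0.112  0.605  0.207  1.771 -0.919 -0.853] [-0.1  -0.22 -2.1 ]
[-1.30000e-03 -1.11000e-02 -8.60000e-03  5.96759e+01] [[-2.5, -2.2], [4.4, -0.4], [0.9, 2.2], [-3.3, 1.0], [2.5, -0.1], [-2.1, -0.2]]
turn [-66.42 -42.82  19.25] norm 81.3 shift before turn [ 0.1658 -0.3555 -0.1899] after [-0.1619  0.0579 -0.4005]
```

{"name": "move_arm", "arguments": {
  "increments": [
    [[0,0,0],[0.0166,-0.0356,-0.019],1],
    [[0,0,0],[0.0166,-0.0356,-0.019],1],
    [[0,0,0],[0.0166,-0.0356,-0.019],1],
    [[0,0,0],[0.0166,-0.0356,-0.019],1],
    [[0,0,0],[0.0166,-0.0356,-0.019],1],
    [[0,0,0],[0.0166,-0.0356,-0.019],1],
    [[0,0,0],[0.0166,-0.0356,-0.019],1],
    [[0,0,0],[0.0166,-0.0356,-0.019],1],
    [[0,0,0],[0.0166,-0.0356,-0.019],1],
    [[0,0,0],[0.0166,-0.0356,-0.019],1],
    [[-6.642,-4.282,1.925],[0,0,0],1],
    [[-6.642,-4.282,1.925],[0,0,0],1],
    [[-6.642,-4.282,1.925],[0,0,0],1],
    [[-6.642,-4.282,1.925],[0,0,0],1],
    [[-6.642,-4.282,1.925],[0,0,0],1],
    [[-6.642,-4.282,1.925],[0,0,0],1],
    [[-6.642,-4.282,1.925],[0,0,0],1],
    [[-6.642,-4.282,1.925],[0,0,0],1],
    [[-6.642,-4.282,1.925],[0,0,0],1],
    [[-6.642,-4.282,1.925],[0,0,0],1]
  ]
}}

```text
t: 20.5
position: [0.505, 0.1841, 0.2609]
tool_rot: [-0.096, 0.768, -0.624, 0.104]
ft_force: [0.2, -0.3, -1.8]
opening: 0.738
```

{"name": "move_arm", "arguments": {
  "increments": [
    [[0,0,0],[0,0,0],1],
    [[0,0,0],[0,0,0],1]
  ]
}}

```text
t: 20.7
position: [0.5052, 0.183, 0.2601]
tool_rot: [-0.095, 0.767, -0.627, 0.1]
ft_force: [0.7, 0.3, -1.1]
opening: 0.735
```

```bash
python3 - <<'E'
from h import *
s=telemetry.sense();print(s["t"],s["position"],s["opening"],s["joints"].round(3),s["ft_force"].round(2))
c=vision.camera("wrist");cv2.imwrite("pics/w11.png",c["frame"][:,:,::-1])
for k in("scene","top"):
  c=vision.camera(k);cv2.imwrite(f"pics/{k}11.png",c["frame"][:,:,::-1])
plan(frame(104.3,10),np.array([.549,.217,.30]))
E
```

```text
20.7 [0.50515118 0.18304501 0.26014783] 0.735458358616859 [ 0.086  0.213 -0.031  1.33   0.198 -1.764] [ 0.73  0.28 -1.09]
turn [ 1.22  2.07 -1.7 ] norm 2.9 shift before turn [-0.0521 -0.0332 -0.0259] after [-0.0502 -0.0352 -0.027 ]
```

View pics/w11.png

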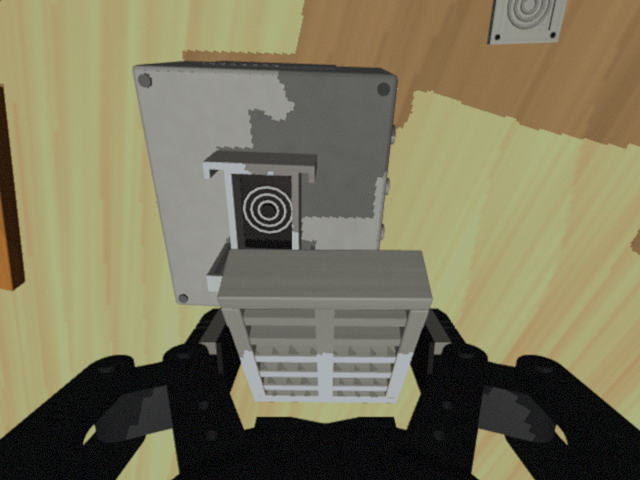

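View pics/scene11.png

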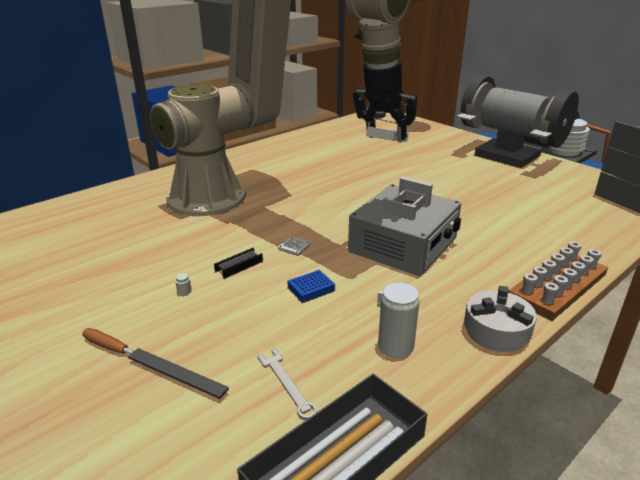

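{"name": "move_arm", "arguments": {
  "increments": [
    [[1.22,2.07,-1.7],[0,0,0],1],
    [[0,0,0],[-0.0167,-0.0117,-0.037],1],
    [[0,0,0],[-0.0167,-0.0117,-0.037],1],
    [[0,0,0],[-0.0167,-0.0117,-0.037],1],
    [[0,0,0],[0,0,0],1],
    [[0,0,0],[0,0,0],1],
    [[0,0,0],[0,0,0],1]
  ]
}}

```text
t: 21.55
position: [0.5279, 0.2965, 0.3141]
tool_rot: [-0.096, 0.76, -0.638, 0.08]
ft_force: [0.5, -0.4, -1.5]
opening: 0.737
```

```bash
python3 - <<'E'
from h import *
import pickle
s=telemetry.sense();print(s["t"],s["position"],s["opening"],s["joints"].round(3),s["ft_force"].round(2))
c=vision.camera("wrist");pickle.dump((s,c),open("w12.pkl","wb"));cv2.imwrite("pics/w12.png",c["frame"][:,:,::-1])
T=T_wc(c,s)
def W(p,X): 
    X=np.array(X)/1000;cc,ss=np.cos(p[2]),np.sin(p[2]);return np.c_[p[0]+cc*X[:,0]-ss*X[:,1],p[1]+ss*X[:,0]+cc*X[:,1],X[:,2]]
M=[(47,-39,154),(33,-39,154),(33,39,154),(47,39,154),(-47,-39,133),(-47,39,133),(-42,27,125),(-42,-27,125),(105,95,100),(105,-95,100),(-105,95,100),(-105,-95,100)]
for m,q in zip(M,proj(c,T,W([.549,.217,np.radians(104.3)],M))): print(m,q.round(1))
cv2.imwrite("pics/w12z.png",cv2.resize(c["frame"][0:300,120:440][:,:,::-1],None,fx=2.0,fy=2.0,interpolation=cv2.INTER_CUBIC))
E
```

```text
21.55 [0.52791765 0.29648141 0.3140861 ] 0.7370055118218858 [ 0.292  0.346  0.282  1.5    0.174 -1.528] [ 0.5  -0.45 -1.47]
(47, -39, 154) [275.1 145.6]
(33, -39, 154) [274.  126.5]
(33, 39, 154) [379.1 126.5]
(47, 39, 154) [378.  145.6]
(-47, -39, 133) [270.7   3. ]
(-47, 39, 133) [382.6   2.9]
(-42, 27, 125) [364.   12.5]
(-42, -27, 125) [289.2  12.5]
(105, 95, 100) [425.6 194.9]
(105, -95, 100) [226.8 194.9]
(-105, 95, 100) [460.9 -87.7]
(-105, -95, 100) [192.4 -87.6]
```

View pics/w12.png

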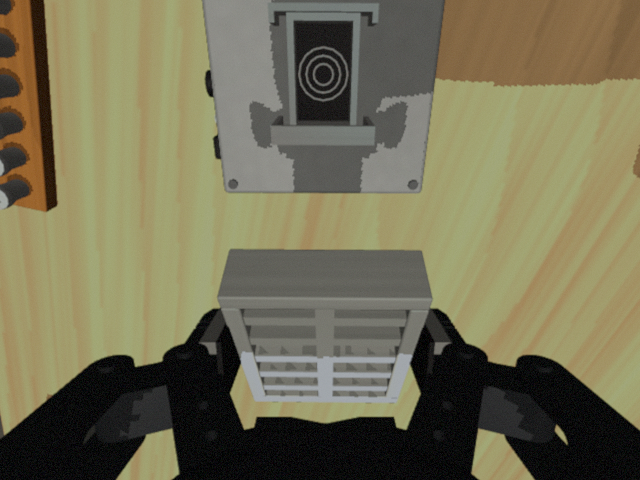

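View pics/w12z.png

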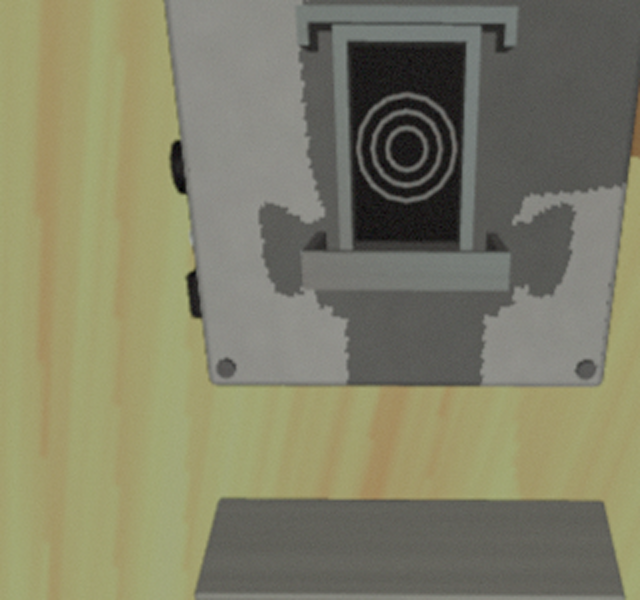

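```bash
python3 - <<'E'
from h import *
import pickle
s,c=pickle.load(open("w12.pkl","rb"))
cv2.imwrite("pics/w12c.png",cv2.resize(c["frame"][235:430,190:460][:,:,::-1],None,fx=2.9,fy=2.9,interpolation=cv2.INTER_CUBIC))
E
```

```text
(no output)
```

View pics/w12c.png

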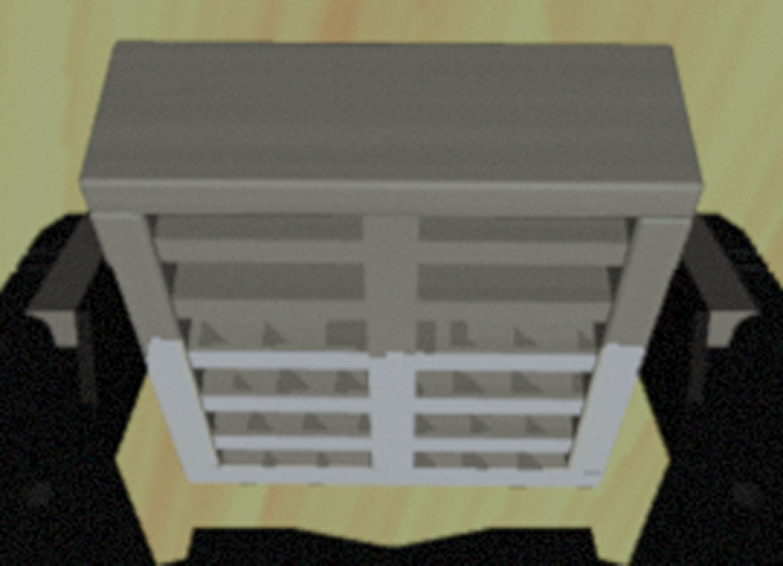

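```bash
cat > fit.py <<'E'
from h import *
from scipy.optimize import least_squares
def axes(a):
    t=np.radians(a); return np.array([0,-np.sin(t),-np.cos(t)]),np.array([0,-np.cos(t),np.sin(t)])
def fitcas(c,obs):
    H=np.array(c["hand_eye"]);o=np.array(obs,float)
    def f(p):
        n,u=axes(p[3]);w=np.array([1,0,0.])
        P=np.array([p[:3]+.032*b*w+.01*a*n+.04*k*u for b,a,k in o[:,2:]])
        return (proj(c,H,P)-o[:,:2]).ravel()
    r=least_squares(f,[0,-.015,0,60]);return r.x,r.fun.reshape(-1,2)
E
python3 - <<'E'
from fit import *
import pickle
s,c=pickle.load(open("w12.pkl","rb"))
obs=[(217.9,298.1,-1,1,1),(432.1,299.5,1,1,1),(229.7,249.5,-1,-1,1),(421,250.9,1,-1,1),(255.5,401.2,-1,1,-1),(397.6,402.6,1,1,-1)]
x,f=fitcas(c,obs);print(x.round(4),f.round(1).tolist())
n,u=axes(x[3]);print("n,u comps",n@x[:3],u@x[:3])
Rm=R.from_quat(s["tool_rot"]).as_matrix()
print("world guard normal",Rm@n,"u",Rm@u,"centre",s["position"]+Rm@x[:3])
# intake fit in this picture
T=T_wc(c,s)
M=[(47,-39,154),(33,-39,154),(33,39,154),(47,39,154),(-47,-39,133),(-47,39,133),(105,95,100),(105,-95,100)]
O=np.array([(271,145.2),(271,125.5),(375,125.5),(375,145.2),(269,3),(379,3),(421.5,192.2),(226,192.2)])
def W(p): 
    X=np.array(M)/1000;cc,ss=np.cos(p[2]),np.sin(p[2]);return np.c_[p[0]+cc*X[:,0]-ss*X[:,1],p[1]+ss*X[:,0]+cc*X[:,1],X[:,2]]
r=least_squares(lambda p:(proj(c,T,W(p))-O).ravel(),[.55,.217,1.82]);print(r.x[:2],np.degrees(r.x[2]),r.fun.reshape(-1,2).round(1).tolist())
E
```

```text
[-1.80000e-03 -1.03000e-02 -5.50000e-03  6.01034e+01] [[0.5, 1.0], [0.7, -0.4], [0.4, 0.3], [-0.1, -1.1], [-0.8, 0.8], [-1.5, -0.5]]
n,u comps 0.01170700302737798 0.0003775439164295506
world guard normal [-0.08355174  0.32995477  0.94029195] u [ 0.23269815 -0.91104389  0.34036834] centre [0.52875743 0.30044168 0.32522143]
[0.55134846 0.21703395] 104.16331169510737 [[0.9, -0.5], [-0.3, 0.1], [1.0, 0.3], [-0.2, -0.3], [-1.5, -1.1], [0.5, -0.8], [1.4, 2.4], [-1.9, 2.0]]
```

```bash
python3 - <<'E'
from fit import *
import pickle
s,c=pickle.load(open("w12.pkl","rb"))
print(np.array(c["hand_eye"]).round(4).tolist(),c["cx"],c["fx"]); 
for k in c:
  if k not in("frame","hand_eye"):print(k,c[k])
E
```

```text
[[1.0, -0.0, 0.001, -0.0019], [0.001, 0.2804, -0.9599, -0.1414], [-0.0003, 0.9599, 0.2804, 0.0719], [0.0, 0.0, 0.0, 1.0]] 324.8243923618312 374.37537096179506
fx 374.37537096179506
fy 374.37537096179506
cx 324.8243923618312
cy 242.02166648866842
```

{"name": "move_arm", "arguments": {
  "increments": [
    [[0,0,0],[-0.0004,-0.0048,0.0274],1],
    [[0,0,0],[-0.0004,-0.0048,0.0274],1],
    [[0,0,0],[-0.0004,-0.0048,0.0274],1],
    [[0,0,0],[-0.0004,-0.0048,0.0274],1],
    [[0,0,0],[0,0.0276,0.0049],1],
    [[0,0,0],[0,0.0276,0.0049],1],
    [[0,0,0],[0,0.0276,0.0049],1],
    [[0,0,0],[0,0.0276,0.0049],1],
    [[0,0,0],[0,0.0276,0.0049],1],
    [[0,0,0],[0,0,0],1],
    [[0,0,0],[0,0,0],1],
    [[0,0,0],[0,0,0],1]
  ]
}}

```text
t: 22.8
position: [0.5587, 0.1886, 0.1765]
tool_rot: [-0.094, 0.76, -0.638, 0.081]
ft_force: [0.3, 0.9, -1.2]
opening: 0.732
```

```bash
cat > st.py <<'E'
from fit import *
ex=np.array([np.cos(np.radians(104.16)),np.sin(np.radians(104.16)),0]);ey=np.array([-ex[1],ex[0],0])
seat=np.array([.55135,.21703,.125]); ct=np.array([-.0018,-.0103,-.0055])
def state():
    s=telemetry.sense();Rm=R.from_quat(s["tool_rot"]).as_matrix()
    n,u=axes(60.1);N=Rm@n;C=s["position"]+Rm@ct-seat
    print("t",round(s["t"],2),"X,Y,Z mm",(1000*np.array([C@ex,C@ey,C[2]])).round(1),"tilt",np.degrees(np.arcsin(N@ex)).round(2),"roll",np.degrees(np.arcsin(N@ey)).round(2),"yaw",np.degrees(np.arctan2(Rm[1,0],Rm[0,0])).round(2),"F seat",[round(float(s["ft_force"]@a),1) for a in (ex,ey)],round(float(s["ft_force"][2]),1),"op",round(s["opening"],3),"tooltilt",np.degrees(np.arcsin(Rm[:,1]@ex)).round(2))
    return s,Rm
def delta(Rm,dX,dY,dZ): print("tool shift",(Rm.T@(ex*dX+ey*dY+np.array([0,0,dZ]))).round(5))
E
python3 - <<'E'
from st import *
s,Rm=state();print(s["joints"].round(2))
for k in("wrist","scene"):
  c=vision.camera(k);cv2.imwrite(f"pics/{k}13.png",c["frame"][:,:,::-1])
E
```

```text
t 22.8 X,Y,Z mm [-25.7  -1.9  62.6] tilt 19.88 roll 0.23 yaw -165.77 F seat [0.8, -0.6] -1.2 op 0.732 tooltilt 10.02
[ 0.1   0.36 -0.03  1.2   0.17 -1.72]
```

View pics/wrist13.png

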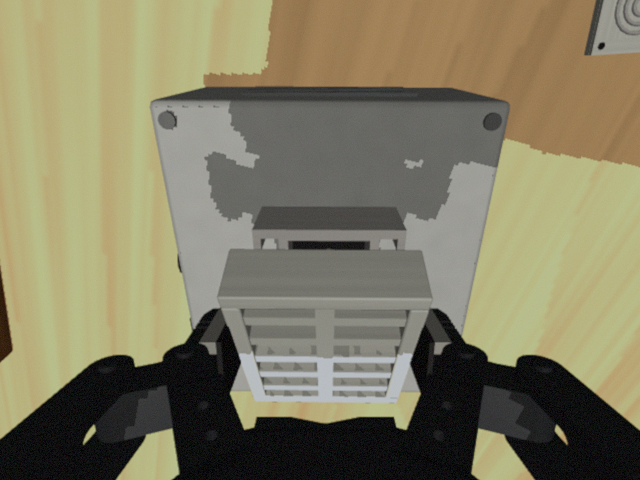

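View pics/scene13.png

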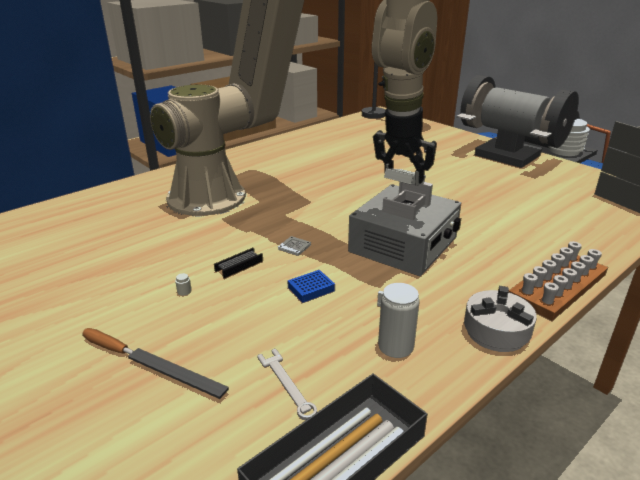

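{"name": "move_arm", "arguments": {
  "increments": [
    [[0,0,0],[0.002,0,0],1],
    [[0,0,0],[0,0.0085,0.0015],1],
    [[0,0,0],[0,0.0085,0.0015],1],
    [[0,0,0],[0,0.0085,0.0015],1],
    [[0,0,0],[0,0.006,0.001],1],
    [[0,0,0],[0,0.0026,0.0005],1],
    [[0,0,0],[0,0,0],1],
    [[0,0,0],[0,0,0],1]
  ]
}}

```text
t: 23.7
position: [0.556, 0.1885, 0.1403]
tool_rot: [-0.095, 0.76, -0.637, 0.08]
ft_force: [0.6, 0.8, -1.9]
opening: 0.736
```

```bash
python3 - <<'E'
from st import *
s,Rm=state()
delta(Rm,0,0,-.001);delta(Rm,.001,0,0)
for k in("wrist",):
  c=vision.camera(k);cv2.imwrite(f"pics/{k}14.png",c["frame"][:,:,::-1])
E
```

```text
t 23.7 X,Y,Z mm [-25.1   0.7  26.4] tilt 19.86 roll 0.12 yaw -165.73 F seat [0.6, -0.8] -1.9 op 0.736 tooltilt 10.04
tool shift [0.      0.00098 0.00017]
tool shift [-0.       0.00017 -0.00098]
```

View pics/wrist14.png

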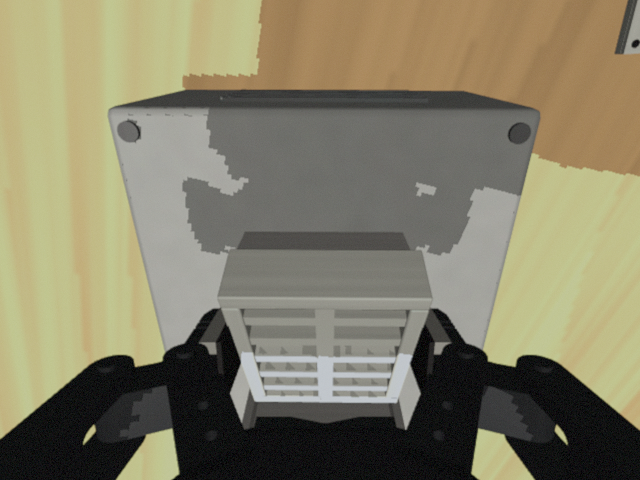

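{"name": "move_arm", "arguments": {
  "increments": [
    [[0,0,0],[0,0.001,0.0002],1],
    [[0,0,0],[0,0.001,0.0002],1],
    [[0,0,0],[0,0,0],1],
    [[0,0,0],[0,0,0],1]
  ]
}}

```text
t: 24.15
position: [0.5559, 0.1885, 0.1382]
tool_rot: [-0.095, 0.76, -0.637, 0.08]
ft_force: [0.2, 0.8, -1.5]
opening: 0.735
```

```bash
python3 - <<'E'
from st import *
s,Rm=state()
E
```

```text
t 24.15 X,Y,Z mm [-25.2   0.8  24.3] tilt 19.86 roll 0.12 yaw -165.73 F seat [0.7, -0.4] -1.5 op 0.735 tooltilt 10.04
```

{"name": "move_arm", "arguments": {
  "increments": [
    [[0,0,0],[0,0.001,0.0002],1],
    [[0,0,0],[0,0.001,0.0002],1],
    [[0,0,0],[0,0,0],1],
    [[0,0,0],[0,0,0],1]
  ]
}}

```text
t: 24.55
position: [0.5558, 0.1884, 0.136]
tool_rot: [-0.095, 0.76, -0.637, 0.08]
ft_force: [0.7, 0.7, -1.5]
opening: 0.735
```

```bash
python3 - <<'E'
from st import *
s,Rm=state()
E
```

```text
t 24.55 X,Y,Z mm [-25.2   0.9  22.1] tilt 19.86 roll 0.1 yaw -165.73 F seat [0.5, -0.8] -1.5 op 0.735 tooltilt 10.04
```

{"name": "move_arm", "arguments": {
  "increments": [
    [[0,0,0],[0,0.001,0.0002],1],
    [[0,0,0],[0,0.001,0.0002],1],
    [[0,0,0],[0,0,0],1],
    [[0,0,0],[0,0,0],1]
  ]
}}

```text
t: 24.95
position: [0.556, 0.1884, 0.1342]
tool_rot: [-0.095, 0.76, -0.637, 0.08]
ft_force: [-0.3, -0.4, -0.9]
opening: 0.736
```

```bash
python3 - <<'E'
from st import *
s,Rm=state()
E
```

```text
t 24.95 X,Y,Z mm [-25.3   0.7  20.3] tilt 19.86 roll 0.13 yaw -165.73 F seat [-0.3, 0.4] -0.9 op 0.736 tooltilt 10.04
```

{"name": "move_arm", "arguments": {
  "increments": [
    [[0,0,0],[0,0.001,0.0002],1],
    [[0,0,0],[0,0,0],1],
    [[0,0,0],[0,0,0],1]
  ]
}}

```text
t: 25.25
position: [0.5561, 0.1884, 0.1336]
tool_rot: [-0.094, 0.76, -0.637, 0.081]
ft_force: [-1.4, -1.7, 4.1]
opening: 0.735
```

```bash
python3 - <<'E'
from st import *
s,Rm=state()
E
```

```text
t 25.25 X,Y,Z mm [-25.3   0.6  19.7] tilt 19.86 roll 0.16 yaw -165.73 F seat [-1.3, 1.8] 4.1 op 0.735 tooltilt 10.04
```

{"name": "move_arm", "arguments": {
  "increments": [
    [[0,0,0],[0,-0.002,-0.0004],1],
    [[0,0,0],[0,0.0009,-0.0049],1],
    [[0,0,0],[0,0.0009,-0.0049],1],
    [[0,0,0],[0,0.0007,-0.0039],1],
    [[0,0,0],[0,0,0],1],
    [[0,0,0],[0,0,0],1]
  ]
}}

```text
t: 25.85
position: [0.5523, 0.2021, 0.1348]
tool_rot: [-0.095, 0.76, -0.637, 0.08]
ft_force: [0.5, 0.1, -0.7]
opening: 0.733
```

```bash
python3 - <<'E'
from st import *
s,Rm=state()
for k in("scene","top","wrist"):
  c=vision.camera(k);cv2.imwrite(f"pics/{k}15.png",c["frame"][:,:,::-1])
  if k=="scene": cv2.imwrite("pics/scene15z.png",cv2.resize(c["frame"][150:270,340:470][:,:,::-1],None,fx=4.5,fy=4.5,interpolation=cv2.INTER_CUBIC))
E
```

```text
t 25.85 X,Y,Z mm [-11.    1.   20.9] tilt 19.86 roll 0.11 yaw -165.7 F seat [-0.0, -0.5] -0.7 op 0.733 tooltilt 10.04
```

View pics/scene15z.png

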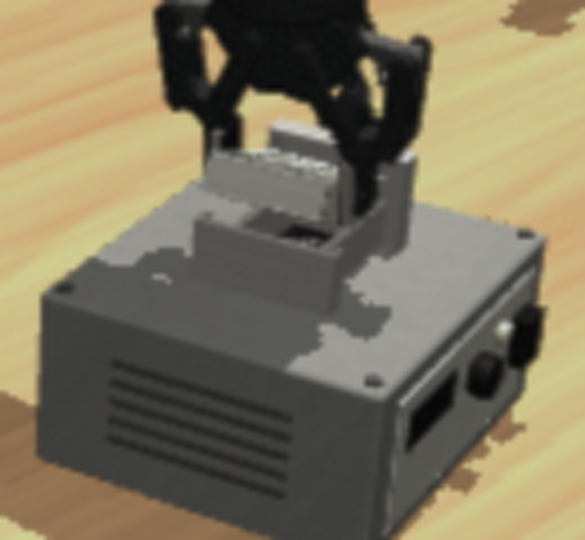

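View pics/wrist15.png

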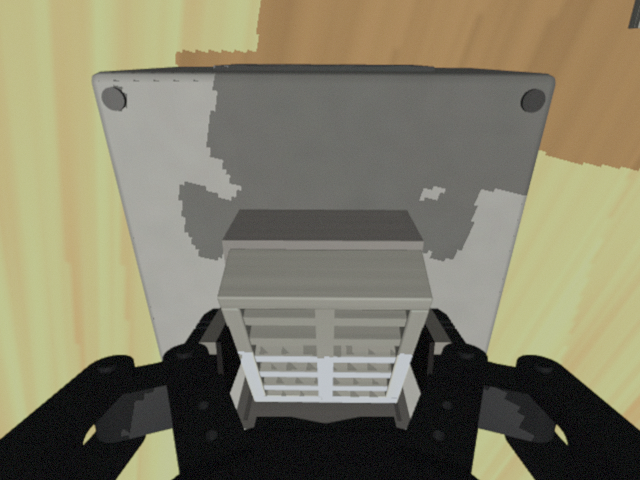

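{"name": "move_arm", "arguments": {
  "increments": [
    [[0,0,0],[-0.0008,0.0008,0.00015],1],
    [[0,0,0],[0,0.0008,0.00015],1],
    [[0,0,0],[0,0,0],1],
    [[0,0,0],[0,0,0],1]
  ]
}}

```text
t: 26.4
position: [0.5535, 0.202, 0.1338]
tool_rot: [-0.094, 0.76, -0.637, 0.081]
ft_force: [-0.3, -0.8, 2.7]
opening: 0.733
```

```bash
python3 - <<'E'
from st import *
s,Rm=state()
E
```

```text
t 26.4 X,Y,Z mm [-11.5  -0.2  19.9] tilt 19.86 roll 0.15 yaw -165.74 F seat [-0.7, 0.5] 2.7 op 0.733 tooltilt 10.04
```

{"name": "move_arm", "arguments": {
  "increments": [
    [[0,0,0],[0,-0.0016,-0.0003],1],
    [[0,0,0],[0,0.0005,-0.003],1],
    [[0,0,0],[0,0.0005,-0.003],1],
    [[0,0,0],[0,0.0004,-0.002],1],
    [[0,0,0],[0,0.0002,-0.001],1],
    [[0,0,0],[0,0,0],1],
    [[0,0,0],[0,0,0],1]
  ]
}}

```text
t: 27.1
position: [0.551, 0.211, 0.1349]
tool_rot: [-0.095, 0.76, -0.637, 0.08]
ft_force: [-0.2, -0.5, -1.2]
opening: 0.735
```

```bash
python3 - <<'E'
from st import *
s,Rm=state()
E
```

```text
t 27.1 X,Y,Z mm [-2.1  0.1 21. ] tilt 19.86 roll 0.11 yaw -165.72 F seat [-0.5, 0.3] -1.2 op 0.735 tooltilt 10.04
```

Tucking under the lip without contact so far. I'll probe for the back wall in 1 mm steps.

{"name": "move_arm", "arguments": {
  "increments": [
    [[0,0,0],[0,0.0002,-0.001],1],
    [[0,0,0],[0,0.0002,-0.001],1],
    [[0,0,0],[0,0,0],1],
    [[0,0,0],[0,0,0],1]
  ]
}}

```text
t: 27.5
position: [0.5505, 0.2129, 0.135]
tool_rot: [-0.095, 0.76, -0.637, 0.08]
ft_force: [-0.0, -0.8, -1.2]
opening: 0.731
```

```bash
python3 - <<'E'
from st import *
s,Rm=state()
E
```

```text
t 27.5 X,Y,Z mm [-0.1  0.1 21.1] tilt 19.86 roll 0.11 yaw -165.73 F seat [-0.7, 0.2] -1.2 op 0.731 tooltilt 10.04
```

{"name": "move_arm", "arguments": {
  "increments": [
    [[0,0,0],[0,0.0002,-0.001],1],
    [[0,0,0],[0,0.0002,-0.001],1],
    [[0,0,0],[0,0,0],1],
    [[0,0,0],[0,0,0],1]
  ]
}}

```text
t: 27.9
position: [0.55, 0.2149, 0.1349]
tool_rot: [-0.095, 0.76, -0.637, 0.08]
ft_force: [-0.5, -0.3, -1.6]
opening: 0.735
```

```bash
python3 - <<'E'
from st import *
s,Rm=state()
E
```

```text
t 27.9 X,Y,Z mm [ 1.9  0.1 21. ] tilt 19.86 roll 0.12 yaw -165.73 F seat [-0.2, 0.5] -1.6 op 0.735 tooltilt 10.04
```

{"name": "move_arm", "arguments": {
  "increments": [
    [[0,0,0],[0,0.0002,-0.001],1],
    [[0,0,0],[0,0.0002,-0.001],1],
    [[0,0,0],[0,0,0],1],
    [[0,0,0],[0,0,0],1]
  ]
}}

```text
t: 28.3
position: [0.5498, 0.2157, 0.1349]
tool_rot: [-0.094, 0.76, -0.638, 0.08]
ft_force: [0.1, -5.2, -1.3]
opening: 0.737
```

```bash
python3 - <<'E'
from st import *
s,Rm=state()
c=vision.camera("scene");cv2.imwrite("pics/scene16z.png",cv2.resize(c["frame"][150:270,340:470][:,:,::-1],None,fx=4.5,fy=4.5,interpolation=cv2.INTER_CUBIC))
c=vision.camera("wrist");cv2.imwrite("pics/wrist16.png",c["frame"][:,:,::-1])
E
```

```text
t 28.3 X,Y,Z mm [ 2.7  0.1 21. ] tilt 20.0 roll 0.09 yaw -165.78 F seat [-5.0, 1.2] -1.3 op 0.737 tooltilt 9.9
```

View pics/scene16z.png

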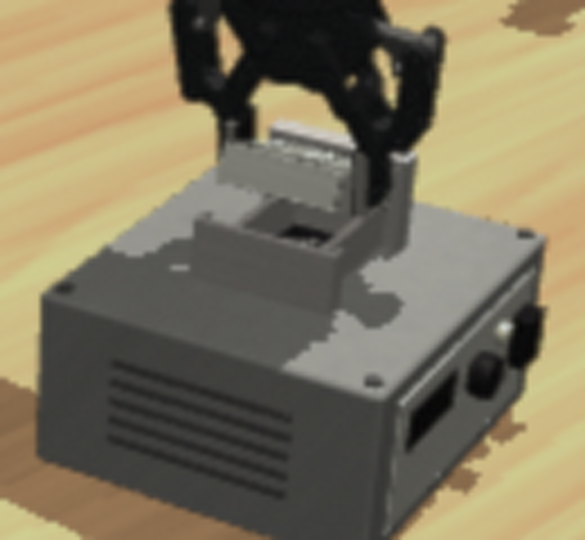

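View pics/wrist16.png

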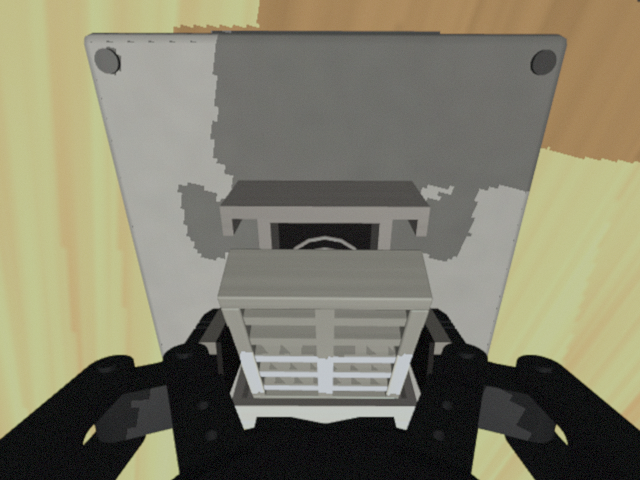

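{"name": "move_arm", "arguments": {
  "increments": [
    [[0,0,0],[0,-0.0002,0.0013],1],
    [[0,0,0],[0,-0.0002,0.0013],1],
    [[0,0,0],[0,0,0],1],
    [[0,0,0],[0,0,0],1]
  ]
}}

```text
t: 28.8
position: [0.5501, 0.2146, 0.1348]
tool_rot: [-0.095, 0.761, -0.637, 0.08]
ft_force: [-0.6, -0.0, -1.4]
opening: 0.737
```

```bash
sed -i 's/ct=np.array(.*/ct=np.array([-.0018,-.0134,-.0047])/' st.py
cat >> st.py <<'E'
def lower(Rm,pos,th0,ths,X,slack):
    "rows of (turn about tool x, shift) taking the cassette centre along the lowering path"
    C=pos+Rm@ct; p=pos.copy(); Rc=Rm.copy(); prev=th0
    for th in ths:
        Rn=Rc@R.from_rotvec([np.radians(th-prev),0,0]).as_matrix()
        t=np.radians(th); Zc=.04*np.sin(t)+.01*np.cos(t)+slack
        Cn=seat+ex*X+ey*((C-seat)@ey)+np.array([0,0,Zc])
        pn=Cn-Rn@ct
        print("turn",round(th-prev,2),"shift",(Rn.T@(pn-p)).round(5)); p=pn;Rc=Rn;prev=th
E
python3 - <<'E'
from st import *
s,Rm=state()
lower(Rm,s["position"],20,[18,16,14,12,10,8,6,4,2,0],-.0002,.0008)
E
```

```text
t 28.8 X,Y,Z mm [ 0.2  0.1 23.8] tilt 19.83 roll 0.12 yaw -165.72 F seat [0.1, 0.6] -1.4 op 0.737 tooltilt 10.07
turn -2 shift [0.      0.00118 0.00018]
turn -2 shift [ 0.       0.00137 -0.00017]
turn -2 shift [ 0.       0.00138 -0.00012]
turn -2 shift [ 0.00e+00  1.39e-03 -7.00e-05]
turn -2 shift [ 0.0e+00  1.4e-03 -2.0e-05]
turn -2 shift [0.0e+00 1.4e-03 3.0e-05]
turn -2 shift [0.0e+00 1.4e-03 8.0e-05]
turn -2 shift [0.      0.00139 0.00013]
turn -2 shift [0.      0.00139 0.00018]
turn -2 shift [0.      0.00138 0.00023]
```

{"name": "move_arm", "arguments": {
  "increments": [
    [[-2,0,0],[0,0.0012,0.0002],1],
    [[-2,0,0],[0,0.0014,-0.0002],1],
    [[-2,0,0],[0,0.0014,-0.0001],1],
    [[-2,0,0],[0,0.0014,-0.0001],1],
    [[-2,0,0],[0,0.0014,0],1],
    [[0,0,0],[0,0,0],1],
    [[0,0,0],[0,0,0],1]
  ]
}}

```text
t: 29.5
position: [0.5497, 0.216, 0.1282]
tool_rot: [-0.101, 0.813, -0.569, 0.072]
ft_force: [-0.8, 0.5, -1.7]
opening: 0.737
```

```bash
python3 - <<'E'
from st import *
s,Rm=state()
lower(Rm,s["position"],10,[8,6,4,2,0],-.0002,.0008)
c=vision.camera("scene");cv2.imwrite("pics/scene17z.png",cv2.resize(c["frame"][150:270,340:470][:,:,::-1],None,fx=4.5,fy=4.5,interpolation=cv2.INTER_CUBIC))
c=vision.camera("wrist");cv2.imwrite("pics/wrist17.png",c["frame"][:,:,::-1])
E
```

```text
t 29.5 X,Y,Z mm [-0.7  0.  17.4] tilt 9.9 roll 0.09 yaw -165.74 F seat [0.7, 0.6] -1.7 op 0.737 tooltilt 20.0
turn -2 shift [ 0.       0.00145 -0.00053]
turn -2 shift [0.0e+00 1.4e-03 8.0e-05]
turn -2 shift [0.      0.00139 0.00013]
turn -2 shift [0.      0.00139 0.00018]
turn -2 shift [0.      0.00138 0.00023]
```

View pics/scene17z.png

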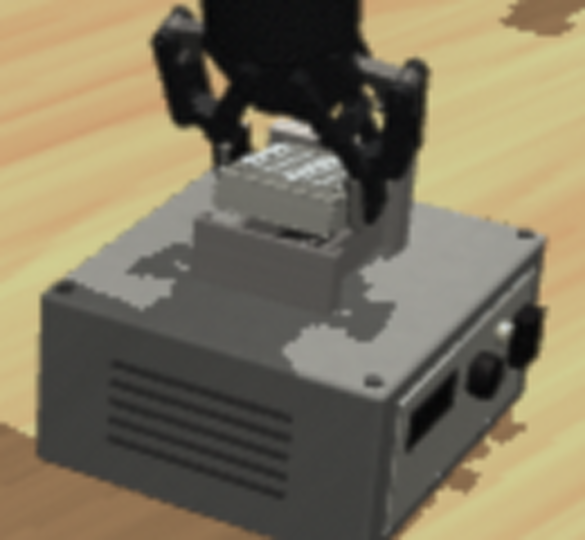

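View pics/wrist17.png

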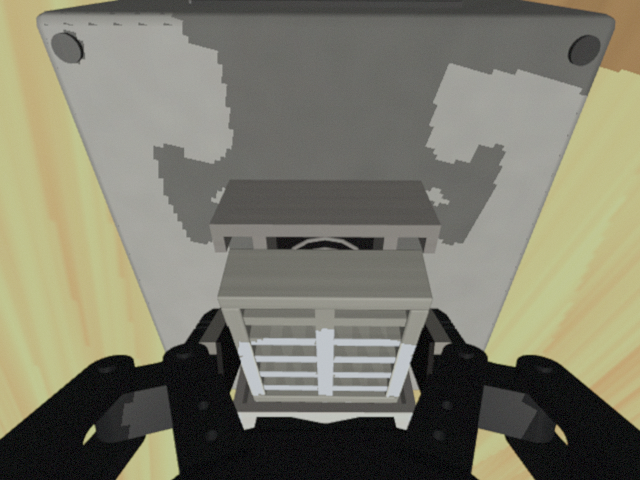

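{"name": "move_arm", "arguments": {
  "increments": [
    [[-2,0,0],[0,0.0014,-0.0004],1],
    [[-2,0,0],[0,0.0014,0.0001],1],
    [[-2,0,0],[0,0.0014,0.0001],1],
    [[0,0,0],[0,0,0],1],
    [[0,0,0],[0,0,0],1]
  ]
}}

```text
t: 30.1
position: [0.5493, 0.2179, 0.1245]
tool_rot: [-0.105, 0.841, -0.526, 0.066]
ft_force: [0.2, 1.2, -1.5]
opening: 0.736
```

```bash
python3 - <<'E'
from st import *
s,Rm=state()
lower(Rm,s["position"],4,[3,2,1,0],-.0002,.0005)
c=vision.camera("wrist");cv2.imwrite("pics/wrist18.png",c["frame"][:,:,::-1])
E
```

```text
t 30.1 X,Y,Z mm [-0.3  0.  13.6] tilt 3.91 roll 0.09 yaw -165.72 F seat [1.1, -0.4] -1.5 op 0.736 tooltilt 25.99
turn -1 shift [0.      0.00103 0.00014]
turn -1 shift [0.0e+00 6.9e-04 9.0e-05]
turn -1 shift [0.      0.00069 0.0001 ]
turn -1 shift [0.      0.00069 0.00011]
```

View pics/wrist18.png

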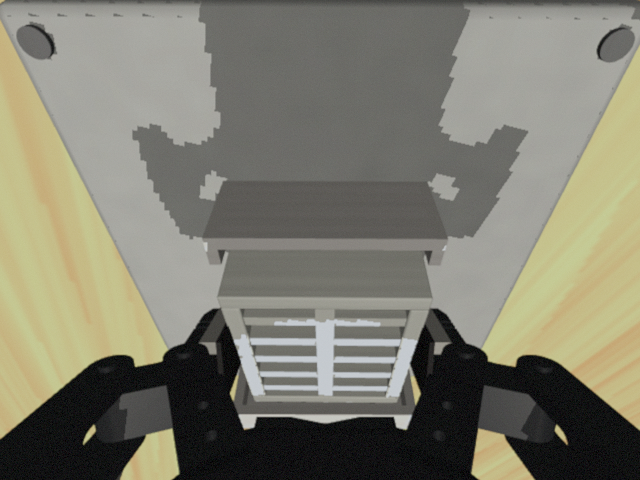

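{"name": "move_arm", "arguments": {
  "increments": [
    [[-1,0,0],[0,0.0009,0.0001],1],
    [[-1,0,0],[0,0.0007,0.0001],1],
    [[-1,0,0],[0,0.0007,0.0001],1],
    [[-1,0,0],[0,0.0007,0.0001],1],
    [[0,0,0],[0,0,0],1],
    [[0,0,0],[0,0,0],1]
  ]
}}

```text
t: 30.75
position: [0.5491, 0.2186, 0.1214]
tool_rot: [-0.107, 0.86, -0.496, 0.062]
ft_force: [0.5, -0.6, -1.2]
opening: 0.728
```

```bash
python3 - <<'E'
from st import *
s,Rm=state(); delta(Rm,0,0,-.001)
E
```

```text
t 30.75 X,Y,Z mm [-0.6  0.  10.4] tilt -0.13 roll 0.07 yaw -165.75 F seat [-0.6, -0.3] -1.2 op 0.728 tooltilt 30.03
tool shift [0.      0.00087 0.0005 ]
```

{"name": "move_arm", "arguments": {
  "increments": [
    [[0,0,0],[0,0.0005,0.0003],1],
    [[0,0,0],[0,0.0004,0.0002],1],
    [[0,0,0],[0,0,0],1],
    [[0,0,0],[0,0,0],1]
  ]
}}

```text
t: 31.15
position: [0.5492, 0.2188, 0.1213]
tool_rot: [-0.107, 0.86, -0.496, 0.063]
ft_force: [-1.4, -2.5, 5.3]
opening: 0.732
```

```bash
python3 - <<'E'
from st import *
s,Rm=state();print(s["wrist_torque"].round(2))
E
```

```text
t 31.15 X,Y,Z mm [-0.4 -0.2 10.3] tilt -0.13 roll 0.14 yaw -165.73 F seat [-2.1, 2.0] 5.3 op 0.732 tooltilt 30.03
[-0.41  0.2   0.23]
```

{"name": "move_arm", "arguments": {
  "increments": [
    [[0,0,0],[0,-0.0003,-0.0002],1],
    [[0,0,0],[0,0,0],1],
    [[0,0,0],[0,0,0],-0.4],
    [[0,0,0],[0,0,0],-0.6],
    [[0,0,0],[0,0,0],-0.8],
    [[0,0,0],[0,0,0],-1],
    [[0,0,0],[0,0,0],-1],
    [[0,0,0],[0,0,0],-1]
  ],
  "force": 25
}}

```text
t: 31.95
position: [0.5489, 0.219, 0.1207]
tool_rot: [-0.107, 0.86, -0.496, 0.063]
ft_force: [-0.9, -0.1, 0.5]
opening: 0.996
```

```bash
python3 - <<'E'
from st import *
s,Rm=state();print(s["wrist_torque"].round(2))
c=vision.camera("wrist");cv2.imwrite("pics/wrist19.png",c["frame"][:,:,::-1])
E
```

```text
t 31.95 X,Y,Z mm [-0.2  0.1  9.7] tilt -0.15 roll 0.06 yaw -165.72 F seat [0.1, 0.9] 0.5 op 0.996 tooltilt 30.05
[-0.38 -0.17  0.02]
```

View pics/wrist19.png

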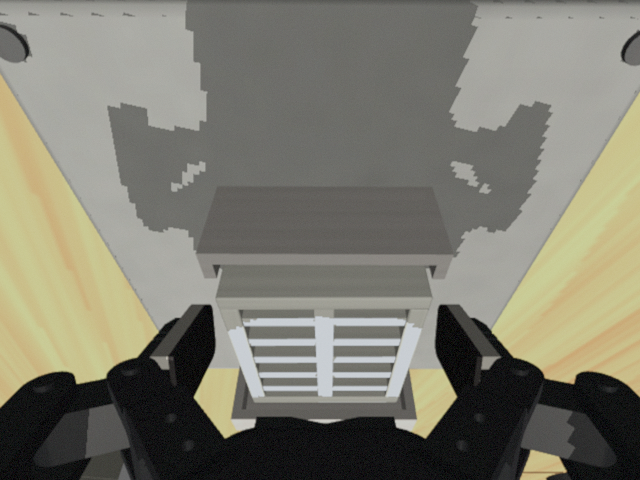

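{"name": "move_arm", "arguments": {
  "increments": [
    [[0,0,0],[0,-0.005,0],-1],
    [[0,0,0],[0,-0.015,0],-1],
    [[0,0,0],[0,-0.03,0],-1],
    [[0,0,0],[0,-0.04,0],-1],
    [[0,0,0],[0,-0.04,0],-1],
    [[0,0,0],[0,-0.03,0],-1],
    [[0,0,0],[0,0,0],-1],
    [[0,0,0],[0,0,0],-1]
  ]
}}

```text
t: 32.8
position: [0.5691, 0.1407, 0.2599]
tool_rot: [-0.106, 0.859, -0.496, 0.063]
ft_force: [-0.3, -0.4, 0.1]
opening: 1.002
```

```bash
python3 - <<'E'
from st import *
s,Rm=state()
c=vision.camera("wrist");cv2.imwrite("pics/wrist20.png",c["frame"][:,:,::-1])
c=vision.camera("scene");cv2.imwrite("pics/scene20.png",c["frame"][:,:,::-1]);cv2.imwrite("pics/scene20z.png",cv2.resize(c["frame"][150:270,340:470][:,:,::-1],None,fx=4.5,fy=4.5,interpolation=cv2.INTER_CUBIC))
c=vision.camera("top");cv2.imwrite("pics/top20.png",c["frame"][:,:,::-1])
E
```

```text
t 32.8 X,Y,Z mm [-81.   -0.3 148.8] tilt -0.11 roll 0.17 yaw -165.78 F seat [-0.3, 0.4] 0.1 op 1.002 tooltilt 30.01
```

View pics/wrist20.png

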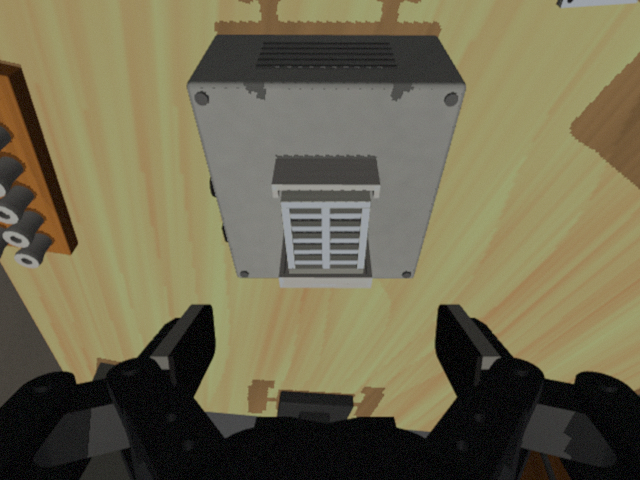

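View pics/scene20z.png

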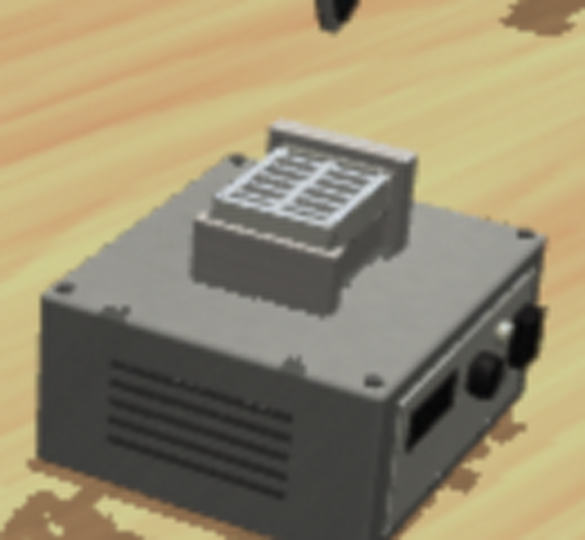

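View pics/scene20.png

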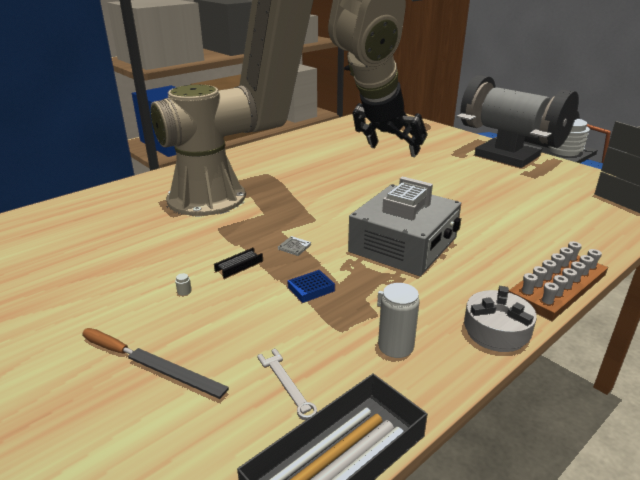

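The cassette sits guard face up in the intake at scene pixel (407,197): flat, under the lip and behind the stop. The gripper is clear, and the other items are at the same pixels as at the start. I'll hand it in.

```bash
python3 - <<'E'
from cell import ticket
print(ticket.hand_in())
E
```

```text
the job is handed in; nothing more can be done
None
```

The cassette is back in the intake, guard face up, with one end under the lip and the other behind the front stop. I handed the job in at about 33 s.

**How it went:** I stood the cassette on one end on the bench, took it again from the guard side, and brought it in tilted 20°. I slid that end under the lip until it touched the back wall at about 5 N, then backed off about 1 mm. The other end came down in steps of 1–2° until the cassette met the seat with about 5 N. I then opened the gripper and drew it back.

**Last checks:**
- **Position:** the arm's pose put the cassette within 0.2° of flat. Its centre was about 0.4 mm from the seat's centre along x and about 10 mm above it.
- **Pictures:** after the release, the scene and wrist pictures show the guard bars up, the cassette flat, and the gripper clear.
- **Other items:** by eye, everything else in the scene picture is where it was at the start. I did not measure this.

**Disagreement:** my first camera estimate of where the cassette sat in the gripper was about 3 mm off in height and 1.4 mm off along x, compared with the touches. I used the touches. The wrist camera's calibration values also changed by about 2 mm between calls.

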